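# Index a turret depth stop and set its rod down by feel

## Task

Set this drill stand's depth stop: push the turret round anticlockwise (seen from above) by its posts, click by click, until the fourth stop screw on from the one with the pointer fin stands clicked in under the stop rod, without running past it and without forcing it. Then press the rod gently down by its knob until its rubber foot bears lightly on that screw (each screw is set to its own unknown height, so feel for it) and leave it standing so, hands off. Leave the bulbs, torch and orange box alone.

Things in the scene. Friction and masses are not known exactly. Their poses are not given: they have to be found in the camera images.
- unit: Depth-stop unit, bolted down: grey base plate 225 x 180 x 14 mm, from x = -90 to +135 mm. Origin on its underside, exactly below the turret's axis; z up, its x axis points from the turret axis to the stop rod (axis at x = +36 mm, y = 0) and the column behind it. The -x side is free for the hand.
- bush (a point): Centre of the underside of the fixed bush that guides the rod (26 mm diameter, x = +36 mm, z = 90 mm in the unit's frame). The bush and the arm that carries it (30 mm wide) span z = 90 to 114 mm over the turret, from x = +22 mm to the column (30 x 50 mm, x = 97 to 127 mm, 110 mm high).
- turret (a joint): Turret angle, rad, growing anticlockwise from above; end stops at -0.35 and 5.6. 0 = the fin's screw under the rod; each click is 1.047 (60 degrees): at n x 1.047 the nth screw on from the fin's (counted clockwise round the disc) is under the rod. The fourth is at 4.189; a fifth click exists, not wanted. It starts anywhere from 1.3 to 3.55, mostly between clicks.
- turret_top (a point): Centre of the top of the turret, an aluminium disc of 146 mm diameter, z = 34 mm above the unit's underside; hub of 32 mm diameter to z = 52 mm; z up, x towards the fin, turning with the disc. It turns with 1 N at a post; each click is a notch between two bumps, 7 degrees before and after it: 6 N at a post gets over a bump (felt from 14 degrees off), then it snaps home and the push vanishes; pushing on over the second bump leaves the click. Over 20 N on the turret harms it.
- post (a point): Mid-height of one of six plain upright steel posts for pushing the turret: 12 mm diameter, 65 mm from the axis, from z = 34 to 66 mm over the unit's underside. This one is at 30 degrees (anticlockwise) from the turret's x axis, the others every 60 degrees on; add the turret angle for angles from the unit's x axis.
- fin (a point): Tip of the pointer fin, a flat steel bar 14 mm wide and 6 mm high lying on the disc and pointing outward from the first screw, tip 93 mm from the axis, z = 37 mm; the hand passes over it. Six stop screws (round steel heads, 16 mm diameter) stand 36 mm from the axis at 0, 60, 120 ... degrees of the turret, the first beside the fin; their tops are at unknown heights, z = 50 to 66 mm.
- rod (a joint): How far the stop rod has been pressed down, m: 0 fully raised, 0.036 fully down. It slides vertically and stays where it is left (friction about 5 N, weight about 1.3 N). It starts 0 to 6 mm down, clear of all screws.
- rod_knob (a point): Centre of the flat top of the rod's black knob, 32 mm diameter, 18 mm high; 168 mm above the unit's underside when the rod is fully raised, going down with it.
- foot: Rubber foot of the stop rod, 16 mm diameter; origin at the centre of its underside, 80 mm above the unit's underside with the rod fully raised. It meets the screw 14 to 30 mm below that and yields about 1 mm per 6 N. 6 to 8 N on the screw is plenty (about 10 to 12 N on the knob, with the rod's friction); over 18 N on the screw spoils it.
- bulb1: Glass downlight bulb standing on its 50 mm face, 56 mm high; origin under its centre. Leave alone.
- bulb2: A second bulb, the same.
- torch: Black torch lying along its x axis, 120 mm long, 26 mm thick; origin under its centre. Leave alone.
- obox: Translucent orange box with its lid shut, 152 x 112 mm, 56 mm high; origin under its centre. Leave alone.

How it is judged:
By the outcome, as a careful person would: the job done as asked, in the order asked, and still so for the second after the job is handed in, with the robot touching nothing.
It also fails if it takes over 64 s, if anything falls off the work surface, if the arm or the gripper's body presses on something with over 40 N, if the wrist force passes 120 N, or if a joint passes its speed limit or range.

## Robot

A 6-joint arm with a two-finger parallel gripper is mounted at the origin on the work surface. World frame = base frame: x ahead of the robot, y to its left, z up, the work surface at z = 0. Lengths are in mm, angles in rad, forces in N, time in s.
With the tool pointing down it reaches from about 275 to 1000 mm from the base axis. Payload 8.4 kg.
Tool frame: the origin (TCP) lies midway between the tips of the shut fingers; the grasp point (between the pads) lies 19 mm behind it; z points along the fingers, x is the direction in which the jaws open and shut, and the axes are right-handed (so a half turn about z gives the same grasp; the last joint's range is limited). The gripper opens to 85 mm and grips with 20 to 120 N. Pads are 22 mm wide; open, the fingers measure 114 mm over their backs; the gripper's body (76 mm by 85 mm) begins 54 mm behind the grasp point. The pads swing forward as they close: fully open they stand 13 mm farther back than shut.
Start: joints at [-1.234, 0.353, 1.633, -0, 1.155, -0.002], TCP at [207.721, -589.474, 231.281] pointing down, gripper open.
Joint ranges: [-2.63, 2.63], [-0.92, 2.1], [0.06, 2.66], [-1.3, 4.44], [0, 2.69], [-3.02, 3.02]. Speed limits (rad/s): [2.22, 2.22, 2.79, 3.14, 3.14, 3.14].

## Interface

Orientations are given as [roll, pitch, yaw] about the fixed x, y, z axes, in that order (R = Rz(yaw) Ry(pitch) Rx(roll)).
In Python, from rig import sense, grab_frame, camera_model, job gives the robot as it stands.
- The arm moves only by the tool arm_command, never from a script. Its argument "plan" is a list of rows, each an object with "translation": the shift along the tool's x, y, z in cm, a list of three; "twist": the turn about the tool's z in rad; "gripper": the opening, from 0 (shut) to 1 (fully open). A call has exactly 5 rows; each row is the pose to reach, as a shift and turn from the pose measured when the call began, along the tool's axes at that moment; what a row does not reach only later rows make up. A row lasts 1/12 s, in which the tool goes at most 41.7 mm and 7.16 degrees, less where a joint would pass 70% of its speed; a pose out of reach is approached as far as the arm can. A call with a gripper value outside its range is refused whole. The fingers move at their own pace and stop on an object; "squeeze" is the grip in N (left out, the last holds). Time passes only in rows, so rows that repeat a pose let the fingers close, or fill a call up. It gives the time, the measured TCP pose, the force and the opening at its end, in the units of the state.
- sense(): the state, without advancing time (a new reading comes with each control period).
- grab_frame(name): name is "side" or "top"; returns the picture (420x560x3 uint8, blue, green, red); there is no depth.
- camera_model(name): a dict with "fx", "fy", "cx", "cy" (pixels), "pose" (4x4, takes a point from camera to world coordinates). Camera axes: x right, y down, z forward; pixel columns grow to the right and rows downward; lengths in mm; the calibration is good to about 2 mm. A picture is of the moment at which its call begins. camera_model takes no time and is no camera call.
- job.sign_off(): hands the job in, once; it reports no verdict.
The state is a dict: "clock": time; "qpos": joint angles; "qvel": joint speeds; "joint_efforts": joint torques, N m; "eef_pos": TCP position; "tcp_rot": TCP orientation; "contact_force": force on the tool from outside, world axes, zero at the start; "wrist_torque": the same for the moment, N m; "opening": opening from 0.0 (shut) to 1.0 (fully open).
Only numpy, scipy, OpenCV 4.12 (cv2) and the standard library are available. Lean on these libraries where they do the work, as an engineer would, in place of code of your own. Each camera call takes 0.05 s, during which the arm holds its last target.

## Working session

There is one attempt and no reset: what is moved stays moved. The work goes in short steps, Python scripts to look and compute and a tool call to move; the robot and the scene stay as the last step left them, time stands still between calls to the robot, and variables do not carry over. Pictures are saved under pics/ and viewed, and the job is handed in when it is done.

Besides the shell and the picture viewer there is one more tool, called after "Emit:" as name([rows], argument=value, ...), one row to a line, values as JSON. arm_command: Moves the arm, as the interface text tells. Its arguments: {"type":"object","properties":{"plan":{"type":"array","items":{"type":"object","properties":{"translation":{"type":"array","items":{"type":"number"}},"twist":{"type":"number"},"gripper":{"type":"number"}}}},"squeeze":{"type":"number"}},"required":["plan"]}

```bash
ls; mkdir -p pics; python3 - <<'E'
from rig import sense, grab_frame, camera_model, job
import cv2,numpy as np
print(sense())
for n in("side","top"):
    cv2.imwrite(f"pics/{n}0.png",grab_frame(n)); m=camera_model(n); print(n,{k:np.round(v,3).tolist() for k,v in m.items()})
E
```

```text
pics
{'clock': 0.0, 'qpos': array([-1.23438291e+00,  3.53660203e-01,  1.63414490e+00, -9.27080956e-06,
        1.15519006e+00, -2.41264699e-03]), 'qvel': array([ 0.0004585 , -0.00020044,  0.00045764,  0.00092545, -0.00092723,
        0.00031264]), 'joint_efforts': array([ 3.06474489e-03, -6.05255985e+01, -3.42065120e+01,  2.43711747e-04,
        9.58128454e-03,  2.17783338e-05]), 'eef_pos': array([ 207.5689444 , -589.0164677 ,  230.54954419]), 'tcp_rot': array([ 3.14158756e+00,  1.40251905e-03, -1.23196652e+00]), 'contact_force': array([ 0.69448841, -0.33627935, -0.3619108 ]), 'wrist_torque': array([ 0.02405944, -0.04058349,  0.02259059]), 'opening': 1.0021333999588533}
side {'fx': 482.252, 'fy': 482.252, 'cx': 277.732, 'cy': 212.473, 'pose': [[0.944, -0.197, 0.265, 360.918], [-0.33, -0.546, 0.77, -629.219], [-0.007, -0.815, -0.58, 646.973], [0.0, 0.0, 0.0, 1.0]]}
top {'fx': 424.211, 'fy': 424.211, 'cx': 284.254, 'cy': 203.063, 'pose': [[-0.022, -0.988, 0.151, 439.36], [-1.0, 0.019, -0.021, 96.457], [0.018, -0.151, -0.988, 1011.881], [0.0, 0.0, 0.0, 1.0]]}
```

View pics/side0.png

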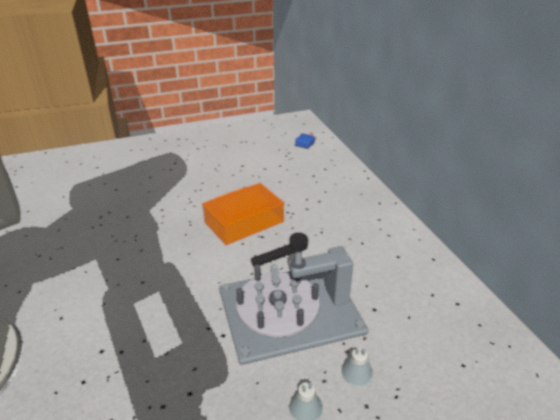

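View pics/top0.png

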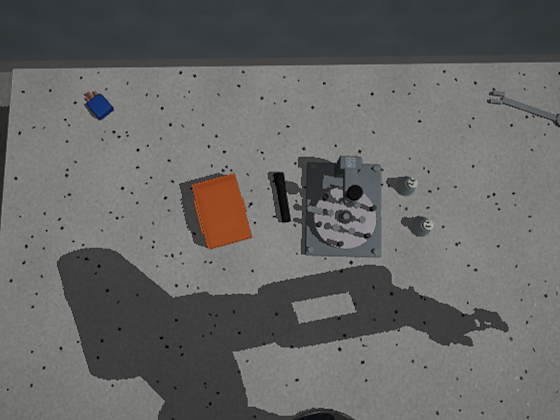

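The side view shows the unit around (292,300), with the column on its right at (343,275). In the top view it is at (342,210), with the column up (world +x), the box and torch on the left and the bulbs on the right. I'll zoom in.

```bash
python3 - <<'E'
import cv2
a=cv2.imread("pics/side0.png")[220:370,205:385]; cv2.imwrite("pics/side0z.png",cv2.resize(a,None,fx=4,fy=4,interpolation=cv2.INTER_CUBIC))
a=cv2.imread("pics/top0.png")[145:265,260:450]; cv2.imwrite("pics/top0z.png",cv2.resize(a,None,fx=4,fy=4,interpolation=cv2.INTER_CUBIC))
E
```

```text
(no output)
```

View pics/side0z.png

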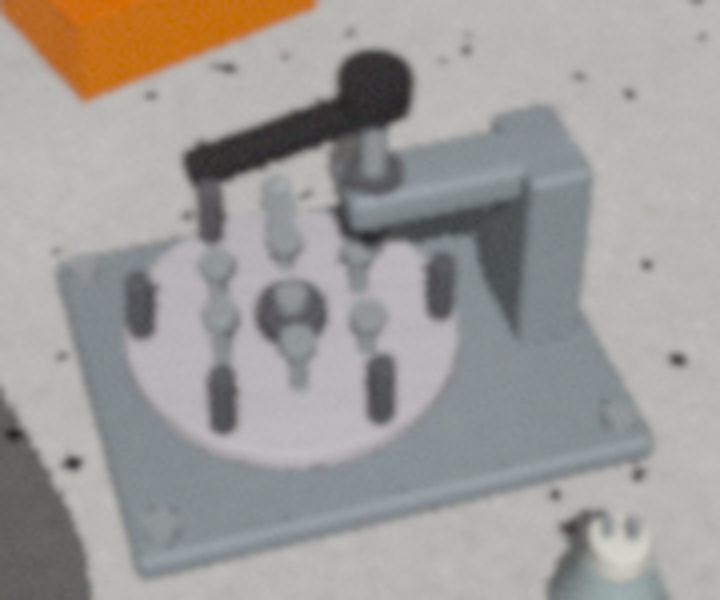

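View pics/top0z.png

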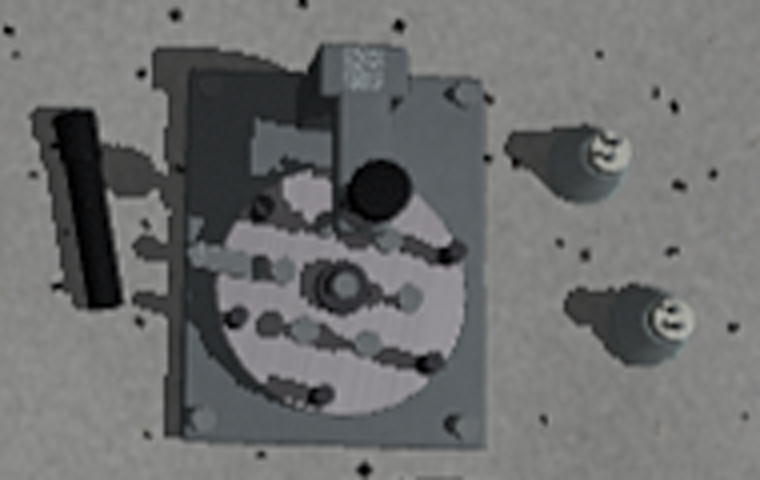

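```bash
cat > h.py <<'E'
import cv2,numpy as np
from rig import sense, grab_frame, camera_model
def ray(n,u,v):
    m=camera_model(n); P=np.array(m["pose"]); d=P[:3,:3]@np.array([(u-m["cx"])/m["fx"],(v-m["cy"])/m["fy"],1]); return P[:3,3],d
def onz(n,u,v,z):
    o,d=ray(n,u,v); return (o+d*(z-o[2])/d[2])[:2]
def proj(n,p):
    m=camera_model(n);P=np.array(m["pose"]);c=P[:3,:3].T@(np.array(p,float)-P[:3,3]);return np.array([m["fx"]*c[0]/c[2]+m["cx"],m["fy"]*c[1]/c[2]+m["cy"]])
def tz(u,v): return 260+u/4-.375,145+v/4-.375
def sz(u,v): return 205+u/4-.375,220+v/4-.375
E
python3 - <<'E'
from h import *
for nm,p,z in [("c-TL",(190,70),14),("c-TR",(485,78),14),("c-BR",(485,447),14),("c-BL",(184,437),14),("hub",(340,287),52),("hubsc",(346,286),57),("knob",(378,190),166),("finscrew",(284,270),58),("fintip",(190,256),37),
 ("p1",(263,206),66),("p2",(234,317),66),("p3",(321,395),66),("p4",(430,362),66),("p5",(455,250),66)]:
    print("top",nm,np.round(onz("top",*tz(*p),z),1))
for nm,p,z in [("c-near",(140,575),14),("c-left",(60,268),14),("c-right",(652,442),14),("knob",(376,80),166),("hub",(292,300),52),("p",(440,258),66),("p",(381,360),66),("p",(222,372),66),("p",(140,277),66)]:
    print("side",nm,np.round(onz("side",*sz(*p),z),1))
# disc mask
im=cv2.imread("pics/top0.png").astype(int)
b,g,r=[im[...,i] for i in range(3)]
m=((r-g)>4)&((b-g)>2)&(r>110)
m[:145]=0;m[265:]=0;m[:,:300]=0;m[:,400:]=0
c=max(cv2.findContours(m.astype(np.uint8),0,1)[0],key=cv2.contourArea)
print(cv2.minEnclosingCircle(c)); 
im=cv2.imread("pics/side0.png").astype(int);b,g,r=[im[...,i] for i in range(3)]
m=((r-g)>4)&((b-g)>2)&(r>110);m[:260]=0;m[350:]=0;m[:,:230]=0;m[:,325:]=0
c=np.vstack(cv2.findContours(m.astype(np.uint8),0,1)[0]);h=cv2.convexHull(c);e=cv2.fitEllipse(h);print(e,onz("side",*e[0],34))
E
```

```text
top c-TL [690.8  17.9]
top c-TR [ 682.7 -160.9]
top c-BR [ 461.  -148.5]
top c-BL [470.5  28. ]
top hub [552.5 -61.1]
top hubsc [552.4 -63.7]
top knob [588.3 -63.9]
top finscrew [562.1 -28.6]
top fintip [574.1  23. ]
top p1 [597.9 -17.1]
top p2 [535.1   1.5]
top p3 [490.5 -45.6]
top p4 [ 507.7 -107.5]
top p5 [ 570.6 -124.9]
side c-near [ 458.6 -154.5]
side c-left [469.6  23.4]
side c-right [ 679.7 -162.1]
side knob [587.4 -72.1]
side hub [552.3 -68.4]
side p [615.9 -79.3]
side p [ 570.6 -125.6]
side p [ 508.  -110.2]
side p [491.5 -47. ]
((348.0, 247.0), 9.999999747378752e-05)
((277.3152770996094, 304.1094665527344), (62.683353424072266, 81.020263671875), 89.42671203613281) [550.07832512 -72.82374734]
```

```bash
python3 - <<'E'
from h import *
from scipy.optimize import least_squares
pts={"top":([597.9,-17.1],[535.1,1.5],[490.5,-45.6],[507.7,-107.5],[570.6,-124.9]),"side":([615.9,-79.3],[570.6,-125.6],[508,-110.2],[491.5,-47])}
for k in (["top"],["side"],["top","side"]):
    P=np.vstack([np.array(pts[i]) for i in k])
    def f(p):
        a=np.arctan2(P[:,1]-p[1],P[:,0]-p[0]); n=np.round((a-p[2])/(np.pi/3)); t=p[2]+n*np.pi/3
        return (P-(p[:2]+65*np.c_[np.cos(t),np.sin(t)])).ravel()
    s=least_squares(f,[553,-65,0.8]);print(k,s.x,np.degrees(s.x[2]),np.round(s.fun,1))
E
```

```text
['top'] [552.93790323 -62.00578001   0.79167368] 45.35956040987234 [-0.7 -1.3 -0.6  0.8  0.5 -0.   0.4  0.8  0.4 -0.2]
['side'] [553.53981799 -63.2737897    0.79439394] 45.51542018863144 [-0.6  0.2 -0.3  0.3  0.  -0.6  0.9  0. ]
['top', 'side'] [553.21915073 -62.55896532   0.79354062] 45.46652829276118 [-0.9 -0.9 -0.8  1.4  0.2  0.6  0.1  1.4  0.   0.3 -0.2 -0.4  0.  -0.4
  0.4 -1.3  1.2 -0.8]
```

```bash
cat >> h.py <<'E'
O=np.array([553.2,-62.8]); YU=np.radians(-2.9)
def hand(phi,R=70,z=52):
    "unit-angle deg -> world x,y,z,yaw (tool x pointing inward)"
    a=np.radians(phi)+YU
    return (*(O+R*np.array([np.cos(a),np.sin(a)])),z,a-np.pi)
def rel(T):
    s=sense(); p=s["eef_pos"]; y=s["tcp_rot"][2]; c,q=np.cos(y),np.sin(y)
    out=[]
    for (X,Y,Z,W) in T:
        d=np.array([X,Y,Z])-p; w=(W-y+np.pi)%(2*np.pi)-np.pi
        out.append((np.round([(c*d[0]+q*d[1])/10,(q*d[0]-c*d[1])/10,-d[2]/10],2).tolist(),round(float(-w),3)))
    return out
def where():
    s=sense();p=s["eef_pos"];d=p[:2]-O;a=np.degrees(np.arctan2(d[1],d[0])-YU)%360
    yaw=np.degrees(s["tcp_rot"][2]); 
    f=s["contact_force"];t=np.radians(a)+YU
    print("t%.2f phi %.1f R %.1f z %.1f yawerr %.1f  F %s Ftan(ccw) %.1f Frad %.1f op %.2f q6 %.2f"%(s["clock"],a,np.hypot(*d),p[2],(yaw-np.degrees(t)+180+180)%360-180,np.round(f,1),-f[0]*np.sin(t)+f[1]*np.cos(t),f[0]*np.cos(t)+f[1]*np.sin(t),s["opening"],s["qpos"][5]))
E
python3 - <<'E'
from h import *
where()
print(hand(80)); print(rel([hand(80,70,231)]))
print("torch",onz("top",*tz(90,210),26))
E
```

```text
t0.10 phi 239.6 R 629.6 z 230.6 yawerr -127.3  F [ 0.1  0.7 -0.8] Ftan(ccw) -0.3 Frad -0.7 op 1.00 q6 -0.00
(np.float64(568.8275081207667), np.float64(5.433283593385525), 52, np.float64(-1.795943800302165))
[([-44.06, -53.83, -0.04], 0.564)]
torch [604.09221607  80.30744885]
```

Emit:
arm_command([
  {"translation": [-3,-3.6,0],"twist": 0.05,"gripper": 0},
  {"translation": [-6,-7.2,0],"twist": 0.15,"gripper": 0},
  {"translation": [-8.5,-10.4,0],"twist": 0.25,"gripper": 0},
  {"translation": [-11,-13.5,0],"twist": 0.35,"gripper": 0},
  {"translation": [-13.5,-16.5,0],"twist": 0.45,"gripper": 0},
])

```text
clock: 0.52
eef_pos: [316.1, -409.5, 230.5]
tcp_rot: [3.141, 0.002, -1.688]
contact_force: [0.6, -0.8, 0.2]
opening: 0.3
```

Emit:
arm_command([
  {"translation": [-2.6,-3.2,0],"twist": 0,"gripper": 0},
  {"translation": [-5.2,-6.4,0],"twist": 0,"gripper": 0},
  {"translation": [-7.8,-9.6,0],"twist": 0,"gripper": 0},
  {"translation": [-10.4,-12.8,0],"twist": 0,"gripper": 0},
  {"translation": [-13,-16,0],"twist": 0,"gripper": 0},
])

```text
clock: 0.93
eef_pos: [491.5, -297.4, 230.5]
tcp_rot: [3.141, 0.002, -1.687]
contact_force: [0.0, -1.1, 0.1]
opening: 0.0
```

```bash
python3 - <<'E'
from h import *
where()
print(rel([hand(80,70,231)]))
E
```

```text
t0.93 phi 258.2 R 242.6 z 230.5 yawerr -172.0  F [ 0.  -1.1  0.1] Ftan(ccw) 0.3 Frad 1.1 op 0.00 q6 1.14
[([-30.98, -4.15, -0.05], 0.108)]
```

Emit:
arm_command([
  {"translation": [-4,-0.5,0],"twist": 0.05,"gripper": 0},
  {"translation": [-8,-1,0],"twist": 0.108,"gripper": 0},
  {"translation": [-12,-1.6,0],"twist": 0.108,"gripper": 0},
  {"translation": [-16,-2.1,0],"twist": 0.108,"gripper": 0},
  {"translation": [-20,-2.7,0],"twist": 0.108,"gripper": 0},
])

```text
clock: 1.35
eef_pos: [541.4, -99.9, 230.4]
tcp_rot: [3.14, 0.001, -1.796]
contact_force: [0.6, -0.8, 0.9]
opening: 0.001
```

```bash
python3 - <<'E'
from h import *
where()
print(rel([hand(80,70,100)]))
E
```

```text
t1.35 phi 255.3 R 38.9 z 230.4 yawerr -175.2  F [ 0.6 -0.8  0.9] Ftan(ccw) 0.8 Frad 0.6 op 0.00 q6 1.61
[([-10.88, -0.33, 13.04], 0.0)]
```

Emit:
arm_command([
  {"translation": [-4,-0.1,0],"twist": 0,"gripper": 0},
  {"translation": [-8,-0.2,0],"twist": 0,"gripper": 0},
  {"translation": [-10.9,-0.3,0],"twist": 0,"gripper": 0},
  {"translation": [-10.9,-0.3,3],"twist": 0,"gripper": 0},
  {"translation": [-10.9,-0.3,6],"twist": 0,"gripper": 0},
])

```text
clock: 1.77
eef_pos: [570.2, 7.9, 171.3]
tcp_rot: [-3.139, 0.002, -1.792]
contact_force: [0.3, -0.9, -0.7]
opening: -0.002
```

```bash
python3 - <<'E'
from h import *
where()
print(rel([hand(80,70,80),hand(80,70,52)]))
E
```

```text
t1.77 phi 79.4 R 72.7 z 171.3 yawerr 0.8  F [ 0.3 -0.9 -0.7] Ftan(ccw) -0.5 Frad -0.8 op -0.00 q6 1.80
[([0.27, 0.08, 9.13], 0.004), ([0.27, 0.08, 11.93], 0.004)]
```

Emit:
arm_command([
  {"translation": [0.2,0.1,2.5],"twist": 0,"gripper": 0},
  {"translation": [0.2,0.1,5],"twist": 0,"gripper": 0},
  {"translation": [0.2,0.1,7.5],"twist": 0,"gripper": 0},
  {"translation": [0.2,0.1,9],"twist": 0,"gripper": 0},
  {"translation": [0.2,0.1,9],"twist": 0,"gripper": 0},
])

```text
clock: 2.18
eef_pos: [566.4, 6.4, 77.8]
tcp_rot: [3.138, 0.001, -1.792]
contact_force: [-0.3, -0.4, -1.1]
opening: -0.0
```

```bash
python3 - <<'E'
from h import *
where()
print(rel([hand(80,70,80),hand(80,70,52)]))
a=grab_frame("side")[200:350,205:405];b=grab_frame("top")[125:265,260:450]
cv2.imwrite("pics/s1.png",cv2.resize(a,None,fx=4,fy=4,interpolation=2));cv2.imwrite("pics/t1.png",cv2.resize(b,None,fx=4,fy=4,interpolation=2))
E
```

```text
t2.18 phi 82.1 R 70.4 z 77.8 yawerr -1.9  F [-0.3 -0.4 -1.1] Ftan(ccw) 0.2 Frad -0.4 op -0.00 q6 1.80
[([0.04, -0.26, -0.22], 0.004), ([0.04, -0.26, 2.58], 0.004)]
```

View pics/s1.png

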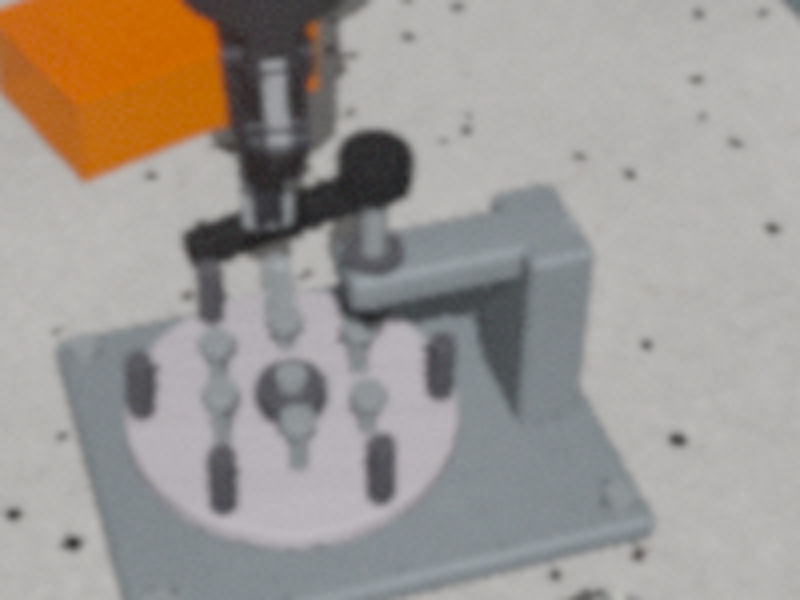

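View pics/t1.png

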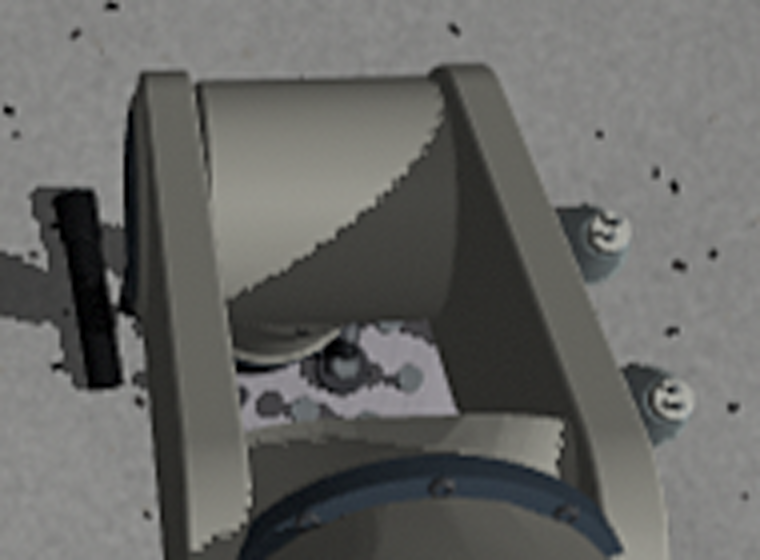

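The side view shows the shut fingers at (270,215), above the fin with the post at (210,290) to their left. They are over the gap, so I'll descend.

Emit:
arm_command([
  {"translation": [0,-0.2,0.5],"twist": 0,"gripper": 0},
  {"translation": [0,-0.2,1.1],"twist": 0,"gripper": 0},
  {"translation": [0,-0.2,1.7],"twist": 0,"gripper": 0},
  {"translation": [0,-0.2,2.3],"twist": 0,"gripper": 0},
  {"translation": [0,-0.2,2.6],"twist": 0,"gripper": 0},
])

```text
clock: 2.7
eef_pos: [570.4, 5.9, 54.3]
tcp_rot: [-3.141, 0.002, -1.792]
contact_force: [0.1, 0.2, 0.3]
opening: -0.002
```

```bash
python3 - <<'E'
from h import *
where()
print(rel([hand(a,70,52) for a in (82,84,86,88,90)]))
E
```

```text
t2.70 phi 78.9 R 70.8 z 54.3 yawerr 1.3  F [0.1 0.2 0.3] Ftan(ccw) -0.1 Frad 0.2 op -0.00 q6 1.80
[([0.09, 0.38, 0.23], -0.031), ([0.1, 0.63, 0.23], -0.066), ([0.12, 0.87, 0.23], -0.101), ([0.15, 1.11, 0.23], -0.136), ([0.18, 1.35, 0.23], -0.171)]
```

Emit:
arm_command([
  {"translation": [0.09,0.38,0.2],"twist": -0.031,"gripper": 0},
  {"translation": [0.1,0.63,0.2],"twist": -0.066,"gripper": 0},
  {"translation": [0.12,0.87,0.2],"twist": -0.1,"gripper": 0},
  {"translation": [0.15,1.11,0.2],"twist": -0.136,"gripper": 0},
  {"translation": [0.18,1.35,0.2],"twist": -0.17,"gripper": 0},
])

```text
clock: 3.12
eef_pos: [556.6, 7.2, 52.1]
tcp_rot: [-3.141, 0.002, -1.621]
contact_force: [-0.6, 0.5, -0.6]
opening: -0.0
```

```bash
python3 - <<'E'
from h import *
where()
print(rel([hand(a,70,52) for a in (90.5,91.5,92.5,93.5,94.5)]))
E
```

```text
t3.12 phi 90.1 R 70.0 z 52.1 yawerr -0.0  F [-0.6  0.5 -0.6] Ftan(ccw) 0.6 Frad 0.4 op -0.00 q6 1.63
[([0.01, 0.05, 0.01], -0.008), ([0.01, 0.17, 0.01], -0.025), ([0.01, 0.29, 0.01], -0.043), ([0.02, 0.42, 0.01], -0.06), ([0.03, 0.54, 0.01], -0.078)]
```

Emit:
arm_command([
  {"translation": [0,0.05,0],"twist": -0.008,"gripper": 0},
  {"translation": [0.01,0.17,0],"twist": -0.025,"gripper": 0},
  {"translation": [0.01,0.29,0],"twist": -0.043,"gripper": 0},
  {"translation": [0.02,0.42,0],"twist": -0.06,"gripper": 0},
  {"translation": [0.03,0.54,0],"twist": -0.078,"gripper": 0},
])

```text
clock: 3.53
eef_pos: [551.3, 7.1, 52.2]
tcp_rot: [-3.141, 0.002, -1.541]
contact_force: [1.5, -0.1, -0.6]
opening: -0.001
```

Emit:
arm_command([
  {"translation": [0,0.12,0],"twist": -0.018,"gripper": 0},
  {"translation": [0.01,0.24,0],"twist": -0.035,"gripper": 0},
  {"translation": [0.01,0.37,0],"twist": -0.052,"gripper": 0},
  {"translation": [0.02,0.49,0],"twist": -0.07,"gripper": 0},
  {"translation": [0.03,0.61,0],"twist": -0.087,"gripper": 0},
])

```text
clock: 3.95
eef_pos: [545.1, 6.7, 52.2]
tcp_rot: [-3.14, 0.002, -1.453]
contact_force: [0.5, 0.5, -0.3]
opening: -0.002
```

```bash
python3 - <<'E'
from h import *
where()
E
```

```text
t3.95 phi 99.6 R 69.9 z 52.2 yawerr 0.1  F [ 0.5  0.5 -0.3] Ftan(ccw) -0.5 Frad 0.5 op -0.00 q6 1.46
```

```bash
cat > snap.py <<'E'
import sys
from h import *
where()
a=grab_frame("side")[200:350,205:405];cv2.imwrite(f"pics/{sys.argv[1]}.png",cv2.resize(a,None,fx=4,fy=4,interpolation=2))
E
python3 snap.py s2
```

```text
t3.95 phi 99.6 R 69.9 z 52.2 yawerr 0.1  F [ 0.5  0.5 -0.3] Ftan(ccw) -0.5 Frad 0.5 op -0.00 q6 1.46
```

View pics/s2.png

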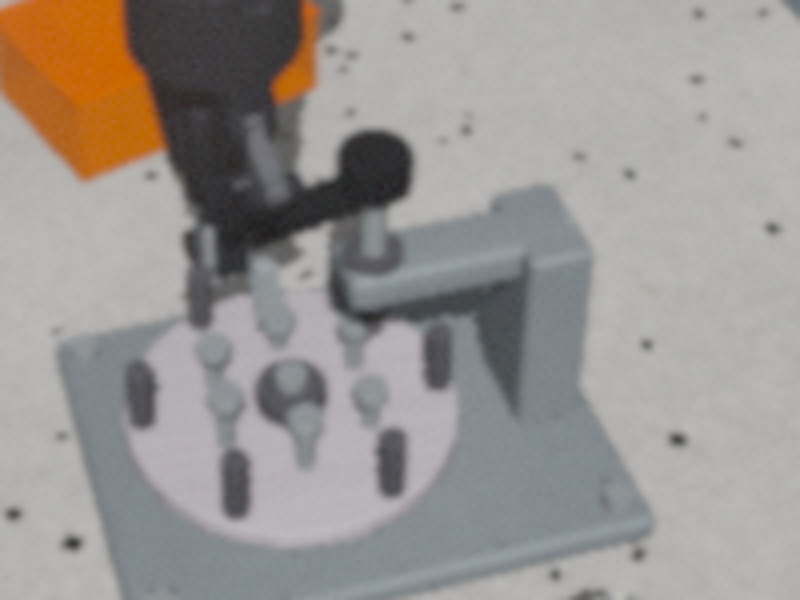

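Emit:
arm_command([
  {"translation": [0,0.24,0],"twist": -0.035,"gripper": 0},
  {"translation": [0.02,0.49,0],"twist": -0.07,"gripper": 0},
  {"translation": [0.04,0.73,0],"twist": -0.105,"gripper": 0},
  {"translation": [0.07,0.97,0],"twist": -0.14,"gripper": 0},
  {"translation": [0.11,1.22,0],"twist": -0.175,"gripper": 0},
])

```text
clock: 4.42
eef_pos: [532.7, 4.2, 52.1]
tcp_rot: [-3.14, 0.002, -1.275]
contact_force: [0.9, 1.8, -0.3]
opening: 0.002
```

Emit:
arm_command([
  {"translation": [0,0.24,0],"twist": -0.035,"gripper": 0},
  {"translation": [0.02,0.49,0],"twist": -0.07,"gripper": 0},
  {"translation": [0.04,0.73,0],"twist": -0.105,"gripper": 0},
  {"translation": [0.07,0.97,0],"twist": -0.14,"gripper": 0},
  {"translation": [0.11,1.22,0],"twist": -0.175,"gripper": 0},
])

```text
clock: 4.83
eef_pos: [521.0, -0.3, 52.1]
tcp_rot: [-3.14, 0.002, -1.098]
contact_force: [0.4, 1.9, 0.0]
opening: -0.005
```

```bash
python3 - <<'E'
from h import *
where()
E
```

```text
t4.83 phi 120.1 R 70.3 z 52.1 yawerr -0.1  F [0.4 1.9 0. ] Ftan(ccw) -1.3 Frad 1.5 op -0.00 q6 1.09
```

Emit:
arm_command([
  {"translation": [0.01,0.12,0],"twist": -0.018,"gripper": 0},
  {"translation": [0.02,0.24,0],"twist": -0.035,"gripper": 0},
  {"translation": [0.03,0.37,0],"twist": -0.052,"gripper": 0},
  {"translation": [0.04,0.49,0],"twist": -0.07,"gripper": 0},
  {"translation": [0.05,0.61,0],"twist": -0.087,"gripper": 0},
])

```text
clock: 5.25
eef_pos: [516.0, -3.3, 52.1]
tcp_rot: [-3.14, 0.002, -1.01]
contact_force: [0.3, 5.5, -1.1]
opening: 0.001
```

```bash
python3 - <<'E'
from h import *
where()
E
```

```text
t5.25 phi 124.9 R 70.2 z 52.1 yawerr 0.1  F [ 0.3  5.5 -1.1] Ftan(ccw) -3.2 Frad 4.5 op 0.00 q6 1.00
```

Emit:
arm_command([
  {"translation": [0,0.12,0],"twist": -0.018,"gripper": 0},
  {"translation": [0.01,0.24,0],"twist": -0.035,"gripper": 0},
  {"translation": [0.01,0.37,0],"twist": -0.052,"gripper": 0},
  {"translation": [0.02,0.49,0],"twist": -0.07,"gripper": 0},
  {"translation": [0.03,0.61,0],"twist": -0.087,"gripper": 0},
])

```text
clock: 5.67
eef_pos: [511.7, -5.9, 52.3]
tcp_rot: [-3.137, 0.002, -0.922]
contact_force: [2.7, 10.4, -1.6]
opening: -0.002
```

```bash
python3 - <<'E'
from h import *
where()
E
```

```text
t5.67 phi 129.0 R 70.4 z 52.3 yawerr 1.1  F [ 2.7 10.4 -1.6] Ftan(ccw) -8.3 Frad 6.8 op -0.00 q6 0.90
```

Emit:
arm_command([
  {"translation": [0,-0.2,0],"twist": 0,"gripper": 0},
  {"translation": [0,-0.5,0],"twist": 0,"gripper": 0},
  {"translation": [0.2,-0.6,0],"twist": 0,"gripper": 0},
  {"translation": [0.5,-0.6,0],"twist": 0,"gripper": 0},
  {"translation": [0.5,-0.6,0],"twist": 0,"gripper": 0},
])

```text
clock: 6.08
eef_pos: [520.1, -6.7, 52.3]
tcp_rot: [-3.137, 0.002, -0.922]
contact_force: [-0.7, 0.2, 1.1]
opening: -0.002
```

```bash
python3 snap.py s3
```

```text
t6.08 phi 123.5 R 65.2 z 52.3 yawerr 6.6  F [-0.7  0.2  1.1] Ftan(ccw) 0.5 Frad 0.5 op -0.00 q6 0.90
```

View pics/s3.png

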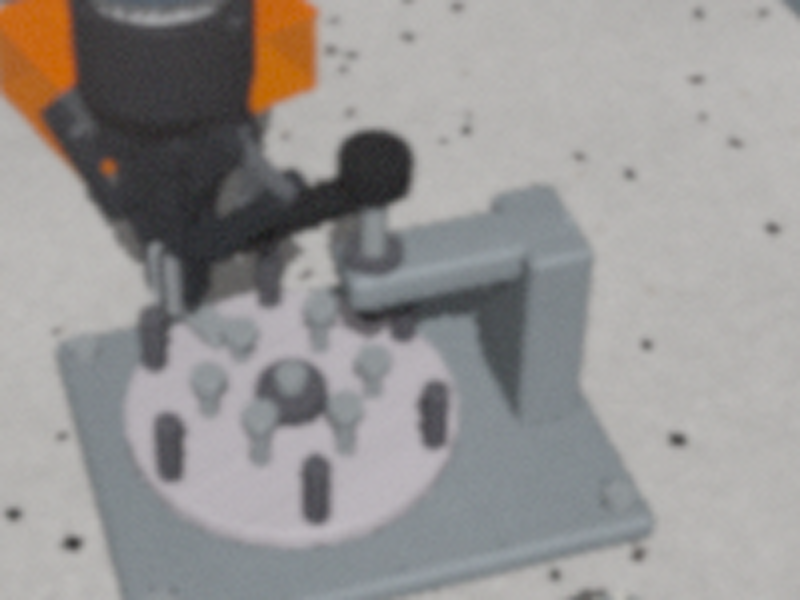

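```bash
cat >> h.py <<'E'
def turret(pts,off=(205,200)):
    r=[]
    for u,v in pts:
        x=onz("side",off[0]+u/4-.375,off[1]+v/4-.375,66)-np.array([553.5,-63.3])
        r.append((np.degrees(np.arctan2(x[1],x[0])-YU)%360,np.hypot(*x)))
    a=np.array([q[0] for q in r]); m=np.degrees(np.angle(np.mean(np.exp(1j*np.radians(6*a)))))/6%60
    print("post angles",np.round(a,1),"radii",np.round([q[1] for q in r],1),"turret mod60:",round((m-30)%60,1))
E
python3 - <<'E'
from h import *
turret([(440,258+80),(381,440),(222,452),(140,357)])
turret([(392,434),(236,457),(438,329),(140,367)])
turret([(316,462),(435,388),(170,420),(153,312)])
E
```

```text
post angles [348.5 288.2 228.8 168.2] radii [64.5 64.6 65.3 64.1] turret mod60: 18.4
post angles [293.2 234.3 353.4 173.5] radii [64.8 65.7 64.6 64.5] turret mod60: 23.6
post angles [262.6 321.7 203.8 143. ] radii [65.6 65.  64.5 64.1] turret mod60: 52.8
```

```bash
python3 - <<'E'
from h import *
print(rel([hand(a,65,52) for a in (123.5,124,125,126,127)]))
E
```

```text
[([0.04, -0.01, 0.03], 0.115), ([0.04, 0.04, 0.03], 0.106), ([0.03, 0.16, 0.03], 0.089), ([0.02, 0.27, 0.03], 0.071), ([0.01, 0.38, 0.03], 0.054)]
```

Emit:
arm_command([
  {"translation": [0.03,0,0.03],"twist": 0.115,"gripper": 0},
  {"translation": [0.03,0.04,0.03],"twist": 0.106,"gripper": 0},
  {"translation": [0.03,0.16,0.03],"twist": 0.089,"gripper": 0},
  {"translation": [0.02,0.27,0.03],"twist": 0.071,"gripper": 0},
  {"translation": [0.01,0.38,0.03],"twist": 0.054,"gripper": 0},
])

```text
clock: 6.55
eef_pos: [516.6, -9.1, 51.9]
tcp_rot: [-3.137, 0.002, -0.972]
contact_force: [0.9, 0.5, 0.0]
opening: 0.0
```

```bash
python3 - <<'E'
from h import *
where()
print(rel([hand(a,65,52) for a in (128,129,130,131,132)]))
E
```

```text
t6.55 phi 127.2 R 65.0 z 51.9 yawerr 0.1  F [0.9 0.5 0. ] Ftan(ccw) -1.1 Frad -0.1 op 0.00 q6 0.94
[([0.0, 0.09, -0.01], -0.014), ([0.0, 0.21, -0.01], -0.031), ([0.01, 0.32, -0.01], -0.049), ([0.01, 0.43, -0.01], -0.066), ([0.02, 0.55, -0.01], -0.083)]
```

Emit:
arm_command([
  {"translation": [0,0.09,0],"twist": -0.014,"gripper": 0},
  {"translation": [0,0.15,0],"twist": -0.022,"gripper": 0},
  {"translation": [0,0.21,0],"twist": -0.031,"gripper": 0},
  {"translation": [0.01,0.27,0],"twist": -0.04,"gripper": 0},
  {"translation": [0.01,0.32,0],"twist": -0.049,"gripper": 0},
])

```text
clock: 6.97
eef_pos: [514.2, -10.8, 52.0]
tcp_rot: [-3.137, 0.002, -0.922]
contact_force: [0.3, 2.4, -0.4]
opening: -0.001
```

```bash
python3 snap.py s4
```

```text
t6.97 phi 129.8 R 65.0 z 52.0 yawerr 0.3  F [ 0.3  2.4 -0.4] Ftan(ccw) -1.6 Frad 1.7 op -0.00 q6 0.89
```

View pics/s4.png

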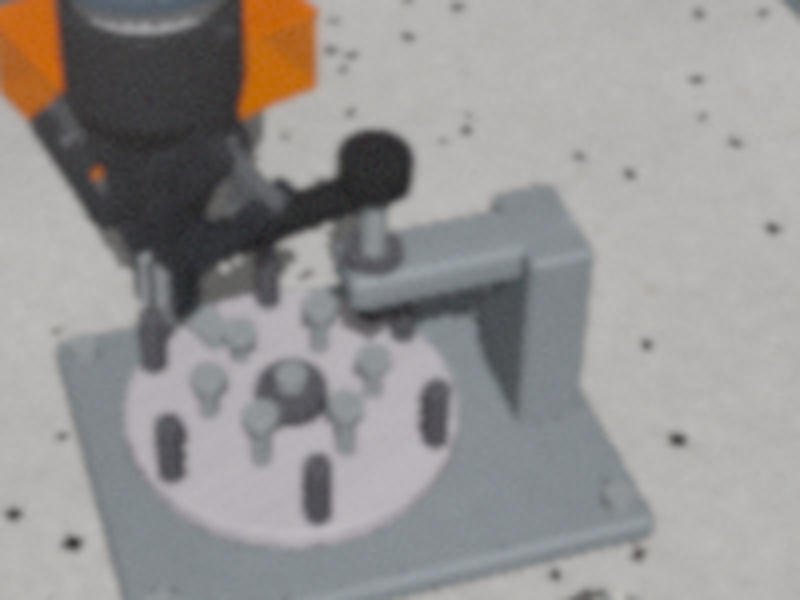

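Emit:
arm_command([
  {"translation": [0,0.06,0],"twist": -0.009,"gripper": 0},
  {"translation": [0,0.11,0],"twist": -0.018,"gripper": 0},
  {"translation": [0,0.17,0],"twist": -0.026,"gripper": 0},
  {"translation": [0.01,0.23,0],"twist": -0.035,"gripper": 0},
  {"translation": [0.01,0.28,0],"twist": -0.044,"gripper": 0},
])

```text
clock: 7.43
eef_pos: [511.8, -12.6, 51.9]
tcp_rot: [-3.137, 0.002, -0.876]
contact_force: [-1.0, 2.0, 0.6]
opening: -0.0
```

```bash
python3 - <<'E'
from h import *
where()
E
```

```text
t7.43 phi 132.4 R 65.1 z 51.9 yawerr 0.2  F [-1.   2.   0.6] Ftan(ccw) -0.5 Frad 2.2 op -0.00 q6 0.84
```

Emit:
arm_command([
  {"translation": [0,0.06,0],"twist": -0.009,"gripper": 0},
  {"translation": [0,0.11,0],"twist": -0.018,"gripper": 0},
  {"translation": [0,0.17,0],"twist": -0.026,"gripper": 0},
  {"translation": [0.01,0.23,0],"twist": -0.035,"gripper": 0},
  {"translation": [0.01,0.28,0],"twist": -0.044,"gripper": 0},
])

```text
clock: 7.85
eef_pos: [509.5, -14.7, 51.9]
tcp_rot: [-3.137, 0.002, -0.831]
contact_force: [-0.4, 0.9, -1.4]
opening: 0.002
```

```bash
python3 - <<'E'
from h import *
where()
E
```

```text
t7.85 phi 135.1 R 65.0 z 51.9 yawerr 0.1  F [-0.4  0.9 -1.4] Ftan(ccw) -0.3 Frad 0.9 op 0.00 q6 0.79
```

```bash
python3 snap.py s5
```

```text
t7.85 phi 135.1 R 65.0 z 51.9 yawerr 0.1  F [-0.4  0.9 -1.4] Ftan(ccw) -0.3 Frad 0.9 op 0.00 q6 0.79
```

View pics/s5.png

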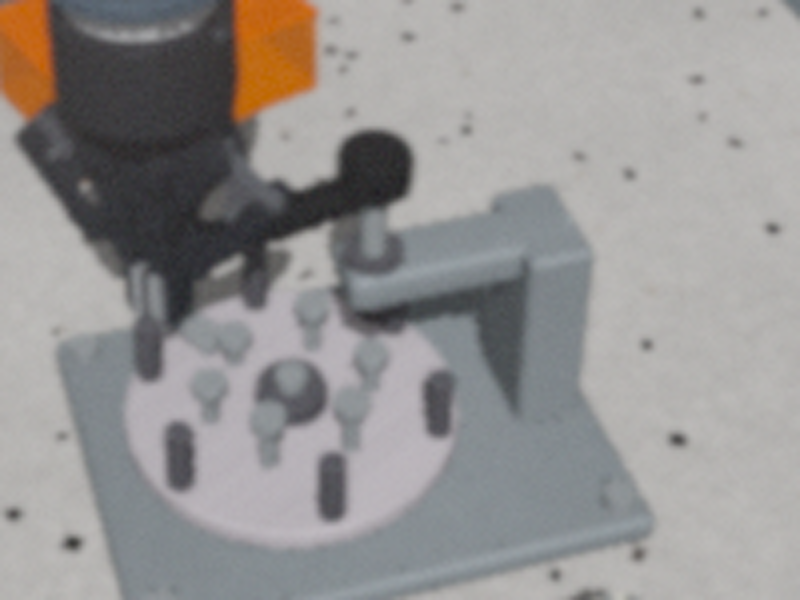

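```bash
python3 - <<'E'
from h import *
turret([(331,460),(439,377),(180,430),(148,320)])
E
```

```text
post angles [268.  327.6 210.  147.8] radii [65.9 64.9 65.1 64.4] turret mod60: 58.3
```

Emit:
arm_command([
  {"translation": [0,0.11,0],"twist": -0.018,"gripper": 0},
  {"translation": [0,0.23,0],"twist": -0.035,"gripper": 0},
  {"translation": [0.01,0.34,0],"twist": -0.052,"gripper": 0},
  {"translation": [0.02,0.45,0],"twist": -0.07,"gripper": 0},
  {"translation": [0.02,0.45,0],"twist": -0.07,"gripper": 0},
])

```text
clock: 8.32
eef_pos: [506.3, -17.7, 51.9]
tcp_rot: [-3.137, 0.001, -0.76]
contact_force: [0.3, 3.5, -0.7]
opening: -0.001
```

```bash
python3 snap.py s6
```

```text
t8.32 phi 139.0 R 65.0 z 51.9 yawerr 0.4  F [ 0.3  3.5 -0.7] Ftan(ccw) -2.7 Frad 2.2 op -0.00 q6 0.71
```

View pics/s6.png

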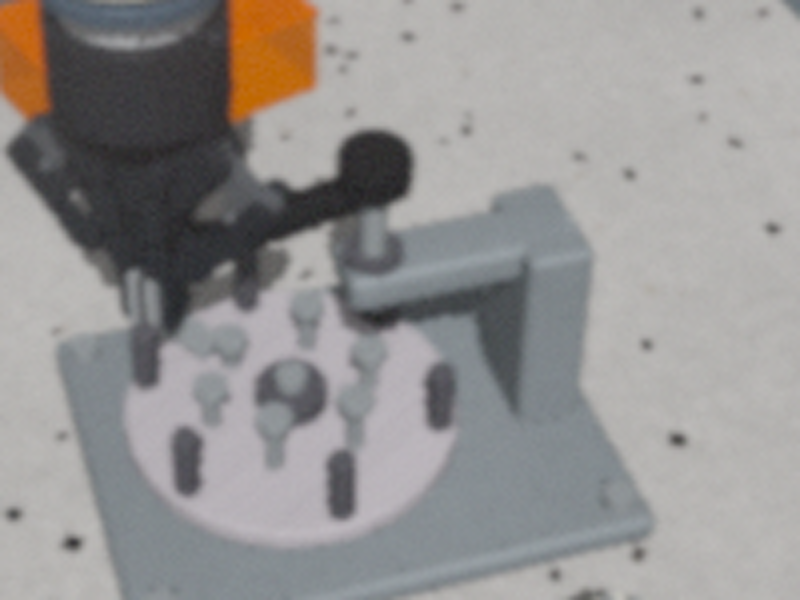

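Emit:
arm_command([
  {"translation": [0,0.11,0],"twist": -0.018,"gripper": 0},
  {"translation": [0,0.23,0],"twist": -0.035,"gripper": 0},
  {"translation": [0.01,0.34,0],"twist": -0.052,"gripper": 0},
  {"translation": [0.02,0.45,0],"twist": -0.07,"gripper": 0},
  {"translation": [0.03,0.57,0],"twist": -0.087,"gripper": 0},
])

```text
clock: 8.78
eef_pos: [502.8, -21.5, 51.9]
tcp_rot: [-3.136, 0.001, -0.673]
contact_force: [1.5, 5.7, -0.3]
opening: 0.001
```

Emit:
arm_command([
  {"translation": [0,0.11,0],"twist": -0.018,"gripper": 0},
  {"translation": [0,0.23,0],"twist": -0.035,"gripper": 0},
  {"translation": [0.01,0.34,0],"twist": -0.052,"gripper": 0},
  {"translation": [0.02,0.45,0],"twist": -0.07,"gripper": 0},
  {"translation": [0.03,0.57,0],"twist": -0.087,"gripper": 0},
])

```text
clock: 9.2
eef_pos: [499.2, -26.5, 51.8]
tcp_rot: [-3.136, 0.001, -0.584]
contact_force: [0.6, 1.1, -0.4]
opening: -0.0
```

```bash
python3 - <<'E'
from h import *
where()
E
```

```text
t9.20 phi 149.0 R 65.1 z 51.8 yawerr 0.4  F [ 0.6  1.1 -0.4] Ftan(ccw) -1.3 Frad 0.1 op -0.00 q6 0.52
```

Emit:
arm_command([
  {"translation": [0,0.23,0],"twist": -0.036,"gripper": 0},
  {"translation": [0.02,0.45,0],"twist": -0.072,"gripper": 0},
  {"translation": [0.04,0.68,0],"twist": -0.107,"gripper": 0},
  {"translation": [0.06,0.91,0],"twist": -0.143,"gripper": 0},
  {"translation": [0.1,1.13,0],"twist": -0.178,"gripper": 0},
])

```text
clock: 9.62
eef_pos: [493.4, -36.9, 51.7]
tcp_rot: [-3.137, 0.0, -0.403]
contact_force: [-0.7, 1.8, -0.1]
opening: 0.0
```

Emit:
arm_command([
  {"translation": [0,0.23,0],"twist": -0.036,"gripper": 0},
  {"translation": [0.02,0.45,0],"twist": -0.072,"gripper": 0},
  {"translation": [0.04,0.68,0],"twist": -0.107,"gripper": 0},
  {"translation": [0.06,0.91,0],"twist": -0.143,"gripper": 0},
  {"translation": [0.1,1.13,0],"twist": -0.178,"gripper": 0},
])

```text
clock: 10.03
eef_pos: [489.5, -48.1, 51.5]
tcp_rot: [-3.137, -0.0, -0.223]
contact_force: [-0.8, 1.3, 0.7]
opening: -0.004
```

Emit:
arm_command([
  {"translation": [0,0.23,0],"twist": -0.036,"gripper": 0},
  {"translation": [0.02,0.45,0],"twist": -0.072,"gripper": 0},
  {"translation": [0.04,0.68,0],"twist": -0.107,"gripper": 0},
  {"translation": [0.06,0.91,0],"twist": -0.143,"gripper": 0},
  {"translation": [0.1,1.13,0],"twist": -0.178,"gripper": 0},
])

```text
clock: 10.45
eef_pos: [487.5, -59.8, 51.4]
tcp_rot: [-3.138, -0.0, -0.042]
contact_force: [-0.4, 0.7, 0.4]
opening: 0.0
```

```bash
python3 snap.py s7;  python3 - <<'E'
from h import *
print(rel([hand(a,65,52) for a in (181,182,183,184,185)]))
E
```

```text
t10.45 phi 180.3 R 65.7 z 51.4 yawerr 0.2  F [-0.4  0.7  0.4] Ftan(ccw) -0.7 Frad 0.4 op 0.00 q6 -0.09
[([0.07, 0.05, -0.06], -0.007), ([0.07, 0.17, -0.06], -0.024), ([0.07, 0.28, -0.06], -0.041), ([0.08, 0.39, -0.06], -0.059), ([0.09, 0.51, -0.06], -0.076)]
```

View pics/s7.png

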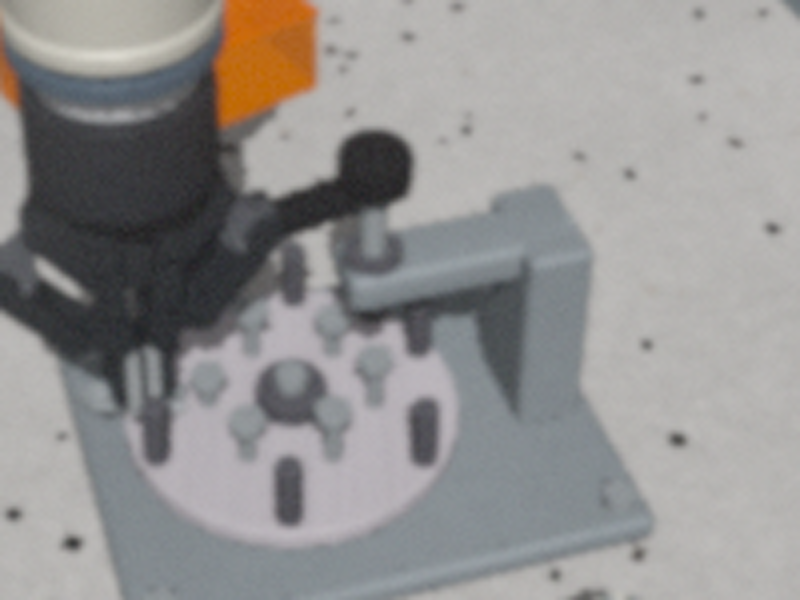

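Emit:
arm_command([
  {"translation": [0.05,0.05,-0.05],"twist": -0.007,"gripper": 0},
  {"translation": [0.07,0.17,-0.05],"twist": -0.024,"gripper": 0},
  {"translation": [0.07,0.28,-0.05],"twist": -0.041,"gripper": 0},
  {"translation": [0.08,0.39,-0.05],"twist": -0.059,"gripper": 0},
  {"translation": [0.09,0.51,-0.05],"twist": -0.076,"gripper": 0},
])

```text
clock: 10.92
eef_pos: [487.9, -65.1, 51.8]
tcp_rot: [-3.138, 0.0, 0.038]
contact_force: [-1.5, 4.0, 2.2]
opening: -0.001
```

Emit:
arm_command([
  {"translation": [0,0.11,0],"twist": -0.018,"gripper": 0},
  {"translation": [0,0.23,0],"twist": -0.035,"gripper": 0},
  {"translation": [0.01,0.34,0],"twist": -0.052,"gripper": 0},
  {"translation": [0.02,0.45,0],"twist": -0.07,"gripper": 0},
  {"translation": [0.03,0.57,0],"twist": -0.087,"gripper": 0},
])

```text
clock: 11.33
eef_pos: [487.9, -70.0, 51.8]
tcp_rot: [-3.136, 0.001, 0.126]
contact_force: [-2.4, 6.6, 3.9]
opening: 0.001
```

```bash
python3 - <<'E'
from h import *
where()
print(rel([hand(a,65,52) for a in (181,182,183,184,185)]))
E
```

```text
t11.33 phi 189.2 R 65.7 z 51.8 yawerr 0.9  F [-2.4  6.6  3.9] Ftan(ccw) -6.8 Frad 1.6 op 0.00 q6 -0.28
[([0.15, -0.93, -0.02], 0.159), ([0.13, -0.81, -0.02], 0.142), ([0.12, -0.7, -0.02], 0.125), ([0.11, -0.59, -0.02], 0.107), ([0.1, -0.48, -0.02], 0.09)]
```

Emit:
arm_command([
  {"translation": [0.02,0.1,0],"twist": -0.007,"gripper": 0},
  {"translation": [0.05,0.18,0],"twist": -0.015,"gripper": 0},
  {"translation": [0.06,0.26,0],"twist": -0.025,"gripper": 0},
  {"translation": [0.07,0.34,0],"twist": -0.037,"gripper": 0},
  {"translation": [0.08,0.4,0],"twist": -0.05,"gripper": 0},
])

```text
clock: 11.75
eef_pos: [489.0, -74.0, 51.6]
tcp_rot: [-3.136, 0.001, 0.178]
contact_force: [-2.2, 1.6, 0.2]
opening: -0.0
```

```bash
python3 snap.py s8
```

```text
t11.75 phi 192.8 R 65.2 z 51.6 yawerr 0.3  F [-2.2  1.6  0.2] Ftan(ccw) -1.9 Frad 1.9 op -0.00 q6 -0.34
```

View pics/s8.png

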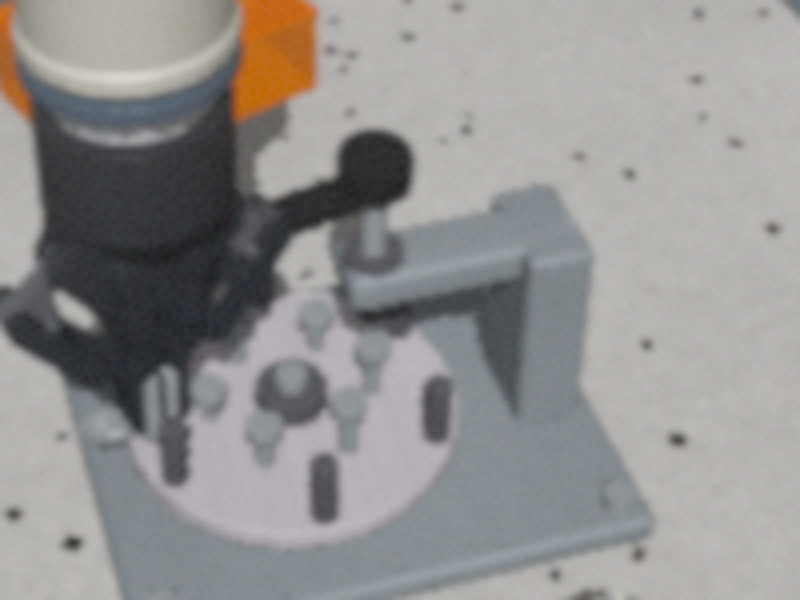

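```bash
python3 - <<'E'
from h import *
turret([(324,461),(437,382)])
turret([(342,457),(441,369),(187,434)])
E
```

```text
post angles [265.5 324.9] radii [65.7 64.8] turret mod60: 55.2
post angles [272.  331.9 213.3] radii [65.6 64.8 64.8] turret mod60: 2.4
```

Emit:
arm_command([
  {"translation": [0,-0.2,0],"twist": 0,"gripper": 0},
  {"translation": [0,-0.4,0],"twist": 0,"gripper": 0},
  {"translation": [0,-0.6,0],"twist": 0,"gripper": 0},
  {"translation": [0,-0.6,0],"twist": 0,"gripper": 0},
  {"translation": [0,-0.6,0],"twist": 0,"gripper": 0},
])

```text
clock: 12.22
eef_pos: [488.4, -68.2, 51.8]
tcp_rot: [-3.137, 0.0, 0.179]
contact_force: [-0.0, -0.4, -0.4]
opening: -0.001
```

```bash
python3 snap.py s9
```

```text
t12.22 phi 187.7 R 65.1 z 51.8 yawerr 5.5  F [-0.  -0.4 -0.4] Ftan(ccw) 0.4 Frad 0.1 op -0.00 q6 -0.33
```

View pics/s9.png

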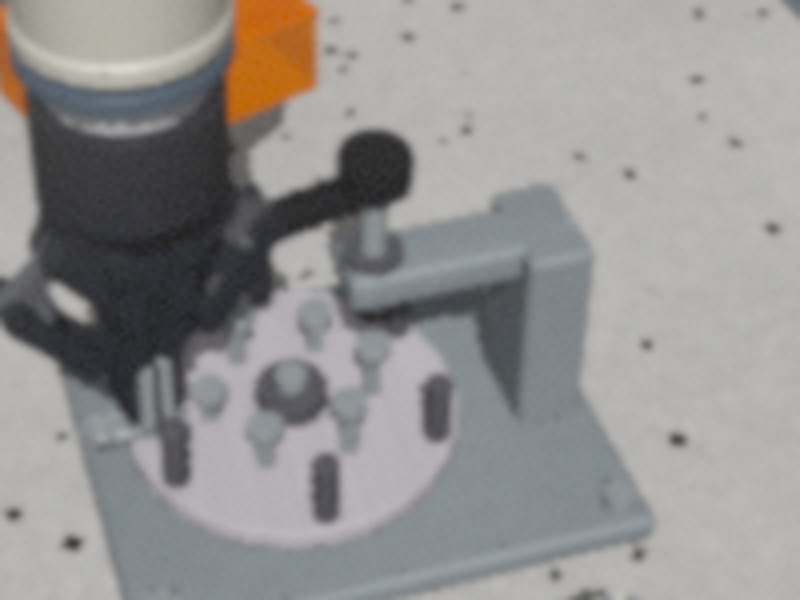

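```bash
python3 - <<'E'
from h import *
print(rel([hand(a,65,52) for a in (190,192,193,193.5,194)]))
turret([(325,461),(437.5,381)])
E
```

```text
[([-0.01, 0.26, -0.02], 0.055), ([-0.02, 0.49, -0.02], 0.02), ([-0.02, 0.6, -0.02], 0.003), ([-0.02, 0.66, -0.02], -0.006), ([-0.02, 0.71, -0.02], -0.015)]
post angles [265.8 325.5] radii [65.8 64.8] turret mod60: 55.6
```

Emit:
arm_command([
  {"translation": [0,0.26,0],"twist": 0.05,"gripper": 0},
  {"translation": [-0.01,0.46,0],"twist": 0.02,"gripper": 0},
  {"translation": [-0.01,0.55,0],"twist": 0.003,"gripper": 0},
  {"translation": [-0.02,0.63,0],"twist": -0.006,"gripper": 0},
  {"translation": [-0.02,0.71,0],"twist": -0.015,"gripper": 0},
])

```text
clock: 12.68
eef_pos: [489.4, -75.2, 51.7]
tcp_rot: [-3.136, -0.0, 0.194]
contact_force: [0.8, 1.4, 0.1]
opening: -0.003
```

```bash
python3 snap.py s10
```

```text
t12.68 phi 193.9 R 64.9 z 51.7 yawerr 0.1  F [0.8 1.4 0.1] Ftan(ccw) -1.2 Frad -1.0 op -0.00 q6 -0.36
```

View pics/s10.png

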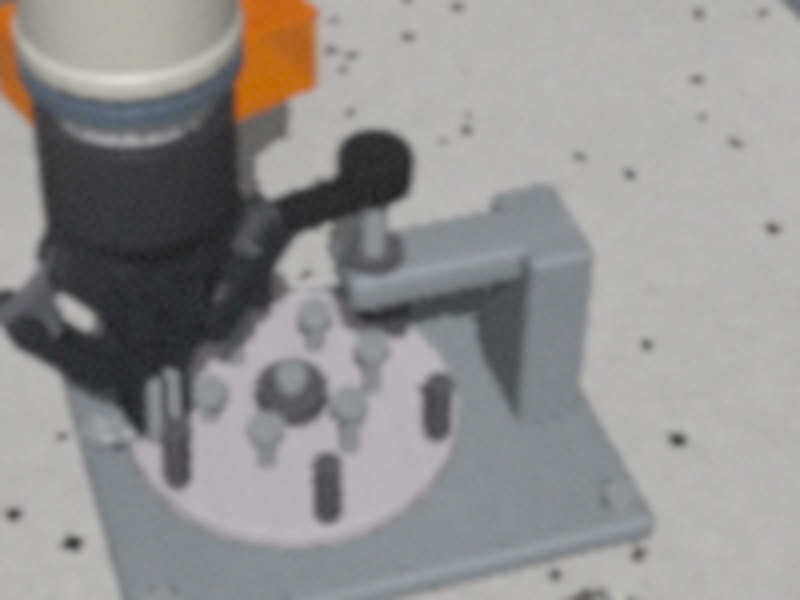

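Emit:
arm_command([
  {"translation": [0,0.06,0],"twist": -0.009,"gripper": 0},
  {"translation": [0,0.11,0],"twist": -0.018,"gripper": 0},
  {"translation": [0,0.17,0],"twist": -0.026,"gripper": 0},
  {"translation": [0,0.17,0],"twist": -0.026,"gripper": 0},
  {"translation": [0,0.17,0],"twist": -0.026,"gripper": 0},
])

```text
clock: 13.15
eef_pos: [489.8, -77.1, 51.8]
tcp_rot: [-3.137, -0.0, 0.221]
contact_force: [0.1, 0.8, -0.6]
opening: -0.001
```

```bash
python3 snap.py s11
```

```text
t13.15 phi 195.6 R 64.9 z 51.8 yawerr -0.0  F [ 0.1  0.8 -0.6] Ftan(ccw) -0.7 Frad -0.3 op -0.00 q6 -0.39
```

View pics/s11.png

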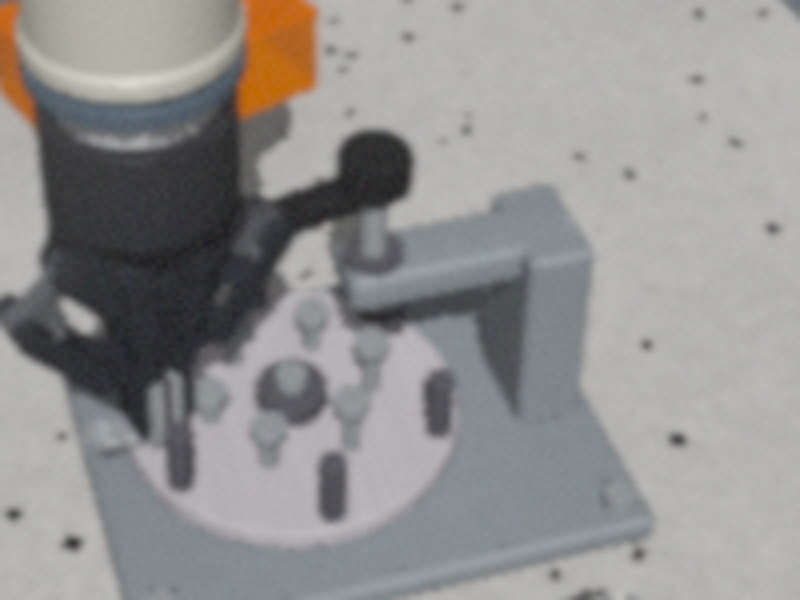

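```bash
python3 - <<'E'
from h import *
turret([(327,461),(438,380)])
turret([(332.5,460),(439,376)])
E
```

```text
post angles [266.5 326. ] radii [66.  64.9] turret mod60: 56.3
post angles [268.5 328.1] radii [66.  64.7] turret mod60: 58.3
```

Emit:
arm_command([
  {"translation": [0,0.11,0],"twist": -0.018,"gripper": 0},
  {"translation": [0,0.23,0],"twist": -0.035,"gripper": 0},
  {"translation": [0.01,0.34,0],"twist": -0.052,"gripper": 0},
  {"translation": [0.02,0.45,0],"twist": -0.07,"gripper": 0},
  {"translation": [0.02,0.45,0],"twist": -0.07,"gripper": 0},
])

```text
clock: 13.62
eef_pos: [490.7, -81.2, 51.6]
tcp_rot: [-3.136, 0.0, 0.292]
contact_force: [-1.8, 3.2, 0.8]
opening: 0.0
```

```bash
python3 snap.py s12
```

```text
t13.62 phi 199.3 R 65.2 z 51.6 yawerr 0.3  F [-1.8  3.2  0.8] Ftan(ccw) -3.6 Frad 0.8 op 0.00 q6 -0.47
```

Emit:
arm_command([
  {"translation": [0,-0.3,0],"twist": 0,"gripper": 0},
  {"translation": [0,-0.6,0],"twist": 0,"gripper": 0},
  {"translation": [0,-0.9,0],"twist": 0,"gripper": 0},
  {"translation": [0,-0.9,0],"twist": 0,"gripper": 0},
  {"translation": [0,-0.9,0],"twist": 0,"gripper": 0},
])

```text
clock: 14.08
eef_pos: [488.2, -72.5, 51.7]
tcp_rot: [-3.136, -0.0, 0.292]
contact_force: [-0.3, -0.6, 0.2]
opening: -0.004
```

```bash
python3 snap.py s13; python3 - <<'E'
import cv2,numpy as np
cv2.imwrite("pics/c12.png",np.hstack([cv2.imread(f"pics/{n}.png")[340:560,120:470] for n in("s12","s13")]))
E
```

```text
t14.08 phi 191.4 R 65.7 z 51.7 yawerr 8.2  F [-0.3 -0.6  0.2] Ftan(ccw) 0.5 Frad 0.4 op -0.00 q6 -0.45
```

View pics/c12.png

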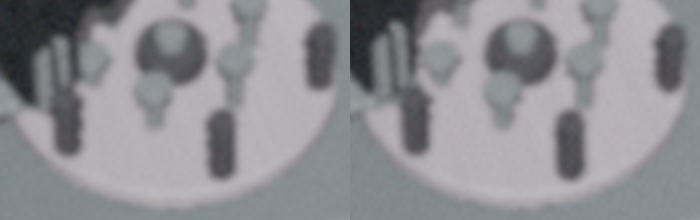

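```bash
cat >> h.py <<'E'
def posts(im):
    """im: 4x crop from snap. centroids of dark post blobs at mid height z=50 -> turret angle"""
    g=cv2.cvtColor(im,cv2.COLOR_BGR2GRAY); m=(g<118).astype(np.uint8); n,l,st,c=cv2.connectedComponentsWithStats(m)
    r=[]
    for i in range(1,n):
        x,y,w,h,a=st[i]
        if 20<w<45 and 50<h<85 and y>300:
            p=onz("side",205+c[i][0]/4-.375,200+c[i][1]/4-.375,50)-np.array([553.5,-63.3])
            if 60<np.hypot(*p)<70: r.append((round(float(np.degrees(np.arctan2(p[1],p[0])-YU)%360),1),round(float(np.hypot(*p)),1)))
    return r
E
python3 - <<'E'
from h import *
for i in range(2,14):
    r=posts(cv2.imread(f"pics/s{i}.png")); m=np.degrees(np.angle(np.mean(np.exp(1j*np.radians(6*np.array([q[0] for q in r]))))))/6%60 if r else None
    print(i,r,m and round((m-30)%60,2))
E
```

```text
2 [(172.7, 65.5), (293.0, 65.1), (233.6, 65.5)] 23.1
3 [(322.1, 64.8), (203.0, 65.0), (262.5, 65.6)] 52.53
4 [(322.7, 64.9), (203.6, 65.0), (263.0, 65.7)] 53.1
5 [(329.0, 65.1), (209.2, 65.3), (268.3, 65.7)] 58.83
6 [(332.6, 65.3), (212.6, 65.1), (271.9, 65.5)] 2.37
7 [(312.3, 64.9), (252.9, 65.9)] 42.6
8 [(325.3, 65.1), (265.4, 65.9)] 55.35
9 [(326.1, 64.9), (266.0, 65.7)] 56.05
10 [(326.8, 64.9), (266.5, 65.9)] 56.65
11 [(329.0, 65.0), (268.5, 65.7)] 58.75
12 [(332.6, 65.3), (271.9, 65.4)] 2.25
13 [(331.7, 65.3), (271.3, 65.7)] 1.5
```

```bash
python3 - <<'E'
from h import *
print(rel([hand(a,65,52) for a in (194,197,199,200,201)]))
E
```

```text
[([0.03, 0.3, -0.02], 0.098), ([0.01, 0.64, -0.02], 0.045), ([0.0, 0.86, -0.02], 0.01), ([0.0, 0.98, -0.02], -0.007), ([0.0, 1.09, -0.02], -0.024)]
```

Emit:
arm_command([
  {"translation": [0.03,0.3,0],"twist": 0.098,"gripper": 0},
  {"translation": [0.01,0.6,0],"twist": 0.045,"gripper": 0},
  {"translation": [0,0.8,0],"twist": 0.01,"gripper": 0},
  {"translation": [0,0.95,0],"twist": -0.007,"gripper": 0},
  {"translation": [0,1.09,0],"twist": -0.024,"gripper": 0},
])

```text
clock: 14.55
eef_pos: [491.1, -82.4, 51.7]
tcp_rot: [-3.135, -0.0, 0.315]
contact_force: [-0.6, 9.5, 3.1]
opening: -0.003
```

Emit:
arm_command([
  {"translation": [0,0.11,0],"twist": -0.018,"gripper": 0},
  {"translation": [0.01,0.23,0],"twist": -0.035,"gripper": 0},
  {"translation": [0.02,0.34,0],"twist": -0.052,"gripper": 0},
  {"translation": [0.03,0.45,0],"twist": -0.07,"gripper": 0},
  {"translation": [0.04,0.57,0],"twist": -0.087,"gripper": 0},
])

```text
clock: 14.97
eef_pos: [492.6, -87.1, 51.7]
tcp_rot: [-3.134, 0.0, 0.403]
contact_force: [-1.5, 4.0, 4.2]
opening: -0.001
```

Emit:
arm_command([
  {"translation": [0,0.11,0],"twist": -0.018,"gripper": 0},
  {"translation": [0.01,0.23,0],"twist": -0.035,"gripper": 0},
  {"translation": [0.02,0.34,0],"twist": -0.052,"gripper": 0},
  {"translation": [0.03,0.45,0],"twist": -0.07,"gripper": 0},
  {"translation": [0.04,0.57,0],"twist": -0.087,"gripper": 0},
])

```text
clock: 15.38
eef_pos: [495.3, -92.4, 51.5]
tcp_rot: [-3.134, -0.0, 0.491]
contact_force: [-0.6, 0.1, -0.2]
opening: 0.0
```

```bash
python3 - <<'E'
from h import *
where()
print(rel([hand(a,65,52) for a in (211,213,215,217,219,221)]))
E
```

```text
t15.38 phi 210.0 R 65.1 z 51.5 yawerr 1.0  F [-0.6  0.1 -0.2] Ftan(ccw) -0.4 Frad 0.5 op 0.00 q6 -0.69
[([0.01, 0.12, -0.05], 0.001), ([0.01, 0.34, -0.05], -0.034), ([0.02, 0.57, -0.05], -0.069), ([0.04, 0.79, -0.05], -0.104), ([0.07, 1.02, -0.05], -0.139), ([0.11, 1.24, -0.05], -0.174)]
```

Emit:
arm_command([
  {"translation": [0,0.23,-0.02],"twist": -0.018,"gripper": 0},
  {"translation": [0.02,0.45,-0.03],"twist": -0.054,"gripper": 0},
  {"translation": [0.04,0.68,-0.03],"twist": -0.09,"gripper": 0},
  {"translation": [0.06,0.91,-0.03],"twist": -0.125,"gripper": 0},
  {"translation": [0.1,1.13,-0.03],"twist": -0.16,"gripper": 0},
])

```text
clock: 15.8
eef_pos: [501.5, -102.3, 51.7]
tcp_rot: [-3.134, -0.001, 0.654]
contact_force: [-0.1, -0.2, 0.9]
opening: -0.003
```

Emit:
arm_command([
  {"translation": [0,0.23,0],"twist": -0.035,"gripper": 0},
  {"translation": [0.02,0.45,0],"twist": -0.07,"gripper": 0},
  {"translation": [0.04,0.68,0],"twist": -0.105,"gripper": 0},
  {"translation": [0.06,0.91,0],"twist": -0.14,"gripper": 0},
  {"translation": [0.1,1.13,0],"twist": -0.175,"gripper": 0},
])

```text
clock: 16.22
eef_pos: [509.3, -111.1, 51.6]
tcp_rot: [-3.135, -0.003, 0.831]
contact_force: [-1.0, 1.1, -0.5]
opening: -0.002
```

```bash
python3 snap.py s14; python3 - <<'E'
from h import *
print(posts(cv2.imread("pics/s14.png")))
print(rel([hand(a,65,52) for a in (232,234,236,238,240)]))
E
```

```text
t16.22 phi 230.7 R 65.2 z 51.6 yawerr -0.1  F [-1.   1.1 -0.5] Ftan(ccw) -1.5 Frad -0.2 op -0.00 q6 -1.06
[(303.8, 65.1)]
[([0.01, 0.1, -0.04], -0.023), ([0.02, 0.33, -0.04], -0.058), ([0.04, 0.56, -0.04], -0.093), ([0.06, 0.78, -0.04], -0.128), ([0.1, 1.01, -0.04], -0.163)]
```

View pics/s14.png

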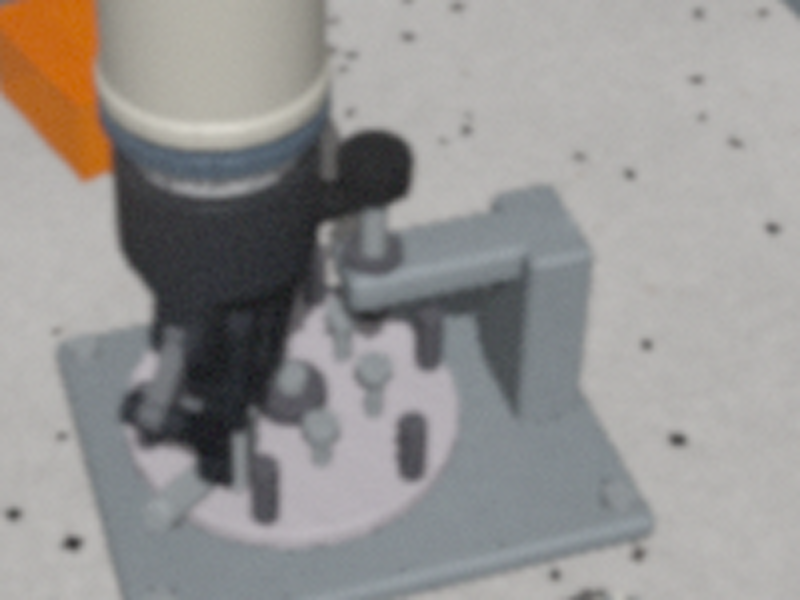

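Emit:
arm_command([
  {"translation": [0.01,0.15,-0.03],"twist": -0.023,"gripper": 0},
  {"translation": [0.02,0.33,-0.03],"twist": -0.058,"gripper": 0},
  {"translation": [0.04,0.56,-0.03],"twist": -0.093,"gripper": 0},
  {"translation": [0.06,0.78,-0.03],"twist": -0.128,"gripper": 0},
  {"translation": [0.1,1.01,-0.03],"twist": -0.163,"gripper": 0},
])

```text
clock: 16.68
eef_pos: [517.9, -117.7, 51.8]
tcp_rot: [-3.136, -0.004, 0.998]
contact_force: [-1.4, 0.2, 0.8]
opening: 0.0
```

Emit:
arm_command([
  {"translation": [0,0.11,0],"twist": -0.018,"gripper": 0},
  {"translation": [0.01,0.23,0],"twist": -0.035,"gripper": 0},
  {"translation": [0.01,0.34,0],"twist": -0.052,"gripper": 0},
  {"translation": [0.02,0.45,0],"twist": -0.07,"gripper": 0},
  {"translation": [0.03,0.57,0],"twist": -0.087,"gripper": 0},
])

```text
clock: 17.1
eef_pos: [521.7, -120.3, 51.6]
tcp_rot: [-3.134, -0.004, 1.086]
contact_force: [-6.8, 1.5, 4.2]
opening: 0.003
```

```bash
python3 snap.py s15; python3 - <<'E'
from h import *
print(posts(cv2.imread("pics/s15.png")))
print(rel([hand(a,65,52) for a in (246,247,248,249,250)]))
E
```

```text
t17.10 phi 244.2 R 65.6 z 51.6 yawerr 1.0  F [-6.8  1.5  4.2] Ftan(ccw) -6.6 Frad 2.0 op 0.00 q6 -1.33
[(139.2, 64.6), (317.9, 64.9), (198.8, 64.9)]
[([0.06, 0.19, -0.04], -0.014), ([0.06, 0.3, -0.04], -0.031), ([0.06, 0.42, -0.04], -0.048), ([0.07, 0.53, -0.04], -0.066), ([0.08, 0.64, -0.04], -0.083)]
```

Emit:
arm_command([
  {"translation": [0.03,0.12,-0.03],"twist": -0.007,"gripper": 0},
  {"translation": [0.05,0.2,-0.03],"twist": -0.018,"gripper": 0},
  {"translation": [0.06,0.28,-0.03],"twist": -0.029,"gripper": 0},
  {"translation": [0.06,0.36,-0.03],"twist": -0.04,"gripper": 0},
  {"translation": [0.06,0.44,-0.03],"twist": -0.05,"gripper": 0},
])

```text
clock: 17.57
eef_pos: [523.6, -121.4, 51.4]
tcp_rot: [-3.129, -0.003, 1.139]
contact_force: [-10.9, 1.4, 7.5]
opening: -0.001
```

```bash
python3 snap.py s16; python3 - <<'E'
from h import *
print(posts(cv2.imread("pics/s16.png")))
print(rel([hand(a,65,52) for a in (249,250,251,252,253,254)]))
E
```

```text
t17.57 phi 246.1 R 65.7 z 51.4 yawerr 2.1  F [-10.9   1.4   7.5] Ftan(ccw) -10.3 Frad 3.6 op -0.00 q6 -1.38
[(141.0, 64.8), (319.6, 64.9), (200.7, 65.1)]
[([0.06, 0.31, -0.05], -0.014), ([0.06, 0.43, -0.05], -0.031), ([0.07, 0.54, -0.05], -0.049), ([0.07, 0.65, -0.05], -0.066), ([0.08, 0.77, -0.05], -0.084), ([0.09, 0.88, -0.05], -0.101)]
```

Emit:
arm_command([
  {"translation": [0,0.2,-0.03],"twist": 0,"gripper": 0},
  {"translation": [0.02,0.25,-0.05],"twist": -0.005,"gripper": 0},
  {"translation": [0.04,0.3,-0.05],"twist": -0.014,"gripper": 0},
  {"translation": [0.05,0.34,-0.05],"twist": -0.02,"gripper": 0},
  {"translation": [0.05,0.38,-0.05],"twist": -0.024,"gripper": 0},
])

```text
clock: 18.03
eef_pos: [525.6, -122.3, 51.5]
tcp_rot: [-3.126, -0.002, 1.165]
contact_force: [-6.5, 0.3, 3.2]
opening: -0.001
```

```bash
python3 snap.py s17; python3 - <<'E'
from h import *
print(posts(cv2.imread("pics/s17.png")))
print(rel([hand(a,65,52) for a in (249,250,251,252,253,254)]))
E
```

```text
t18.03 phi 248.0 R 65.6 z 51.5 yawerr 1.6  F [-6.5  0.3  3.2] Ftan(ccw) -6.0 Frad 2.5 op -0.00 q6 -1.40
[(143.0, 65.0), (321.9, 64.8), (203.0, 65.1)]
[([0.05, 0.07, -0.04], 0.011), ([0.05, 0.19, -0.04], -0.006), ([0.05, 0.3, -0.04], -0.024), ([0.06, 0.41, -0.04], -0.041), ([0.06, 0.53, -0.04], -0.059), ([0.07, 0.64, -0.04], -0.076)]
```

Emit:
arm_command([
  {"translation": [0.03,0.12,-0.03],"twist": 0,"gripper": 0},
  {"translation": [0.05,0.18,-0.03],"twist": -0.006,"gripper": 0},
  {"translation": [0.05,0.24,-0.03],"twist": -0.015,"gripper": 0},
  {"translation": [0.05,0.3,-0.03],"twist": -0.024,"gripper": 0},
  {"translation": [0.06,0.36,-0.03],"twist": -0.033,"gripper": 0},
])

```text
clock: 18.5
eef_pos: [529.9, -123.4, 51.8]
tcp_rot: [-3.127, -0.003, 1.199]
contact_force: [-1.1, -0.5, -0.3]
opening: -0.001
```

```bash
python3 snap.py s18; python3 - <<'E'
from h import *
print(posts(cv2.imread("pics/s18.png")))
print(rel([hand(a,65,52) for a in (251,252,253,254,255,256)]))
E
```

```text
t18.50 phi 251.9 R 64.9 z 51.8 yawerr -0.3  F [-1.1 -0.5 -0.3] Ftan(ccw) -0.9 Frad 0.9 op -0.00 q6 -1.44
[(146.9, 65.2), (326.4, 64.8), (207.1, 65.2)]
[([-0.02, -0.14, -0.01], 0.011), ([-0.02, -0.03, -0.01], -0.007), ([-0.02, 0.09, -0.01], -0.024), ([-0.02, 0.2, -0.01], -0.042), ([-0.01, 0.31, -0.01], -0.059), ([-0.0, 0.43, -0.01], -0.076)]
```

Emit:
arm_command([
  {"translation": [-0.01,0.05,0],"twist": -0.007,"gripper": 0},
  {"translation": [-0.01,0.1,0],"twist": -0.015,"gripper": 0},
  {"translation": [-0.01,0.15,0],"twist": -0.024,"gripper": 0},
  {"translation": [-0.01,0.2,0],"twist": -0.033,"gripper": 0},
  {"translation": [-0.01,0.24,0],"twist": -0.04,"gripper": 0},
])

```text
clock: 18.97
eef_pos: [532.9, -124.4, 52.0]
tcp_rot: [-3.129, -0.004, 1.24]
contact_force: [-0.2, 0.6, 0.3]
opening: 0.002
```

```bash
python3 snap.py s19; python3 - <<'E'
from h import *
print(posts(cv2.imread("pics/s19.png")))
E
```

```text
t18.97 phi 254.6 R 64.9 z 52.0 yawerr -0.7  F [-0.2  0.6  0.3] Ftan(ccw) -0.4 Frad -0.6 op 0.00 q6 -1.48
[(149.7, 65.3), (329.8, 65.1), (209.8, 65.2)]
```

View pics/s19.png

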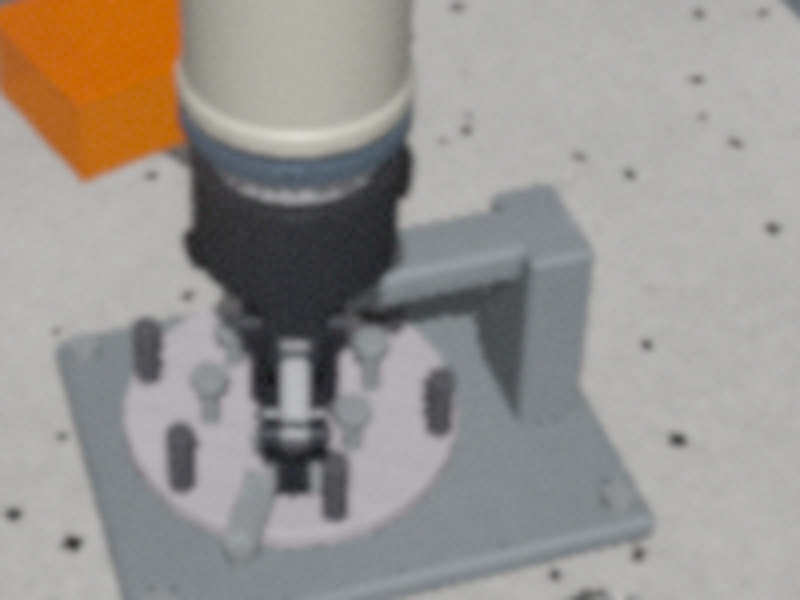

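The turret reads 239.8° with no push left, and the fin is at lower left (240,540). It is clicked in. I'll back off and lift.

Emit:
arm_command([
  {"translation": [0,-0.4,0],"twist": 0,"gripper": 0},
  {"translation": [0,-0.9,0],"twist": 0,"gripper": 0},
  {"translation": [0,-0.9,-1],"twist": 0,"gripper": 0},
  {"translation": [0,-0.9,-4],"twist": 0,"gripper": 0},
  {"translation": [0,-0.9,-8],"twist": 0,"gripper": 0},
])

```text
clock: 19.43
eef_pos: [522.8, -121.5, 131.2]
tcp_rot: [-3.123, -0.003, 1.241]
contact_force: [0.4, -0.2, 0.4]
opening: 0.002
```

Emit:
arm_command([
  {"translation": [-1,0,-4],"twist": 0,"gripper": 0},
  {"translation": [-3,0,-8],"twist": 0,"gripper": 0},
  {"translation": [-6,0,-9],"twist": 0,"gripper": 0},
  {"translation": [-9,0,-9],"twist": 0,"gripper": 0},
  {"translation": [-12,0,-9],"twist": 0,"gripper": 0},
])

```text
clock: 19.85
eef_pos: [485.5, -237.1, 223.4]
tcp_rot: [-3.127, -0.003, 1.241]
contact_force: [0.1, -0.0, -0.2]
opening: 0.0
```

```bash
python3 snap.py s20; python3 - <<'E'
from h import *
print(posts(cv2.imread("pics/s20.png")))
b=grab_frame("top")[145:265,260:450];cv2.imwrite("pics/t20.png",cv2.resize(b,None,fx=4,fy=4,interpolation=2))
E
```

```text
t19.85 phi 251.7 R 187.0 z 223.4 yawerr 2.3  F [ 0.1 -0.  -0.2] Ftan(ccw) 0.1 Frad -0.0 op 0.00 q6 -1.70
[(149.8, 65.3), (329.7, 65.1), (210.1, 65.3), (269.4, 65.6)]
```

View pics/s20.png

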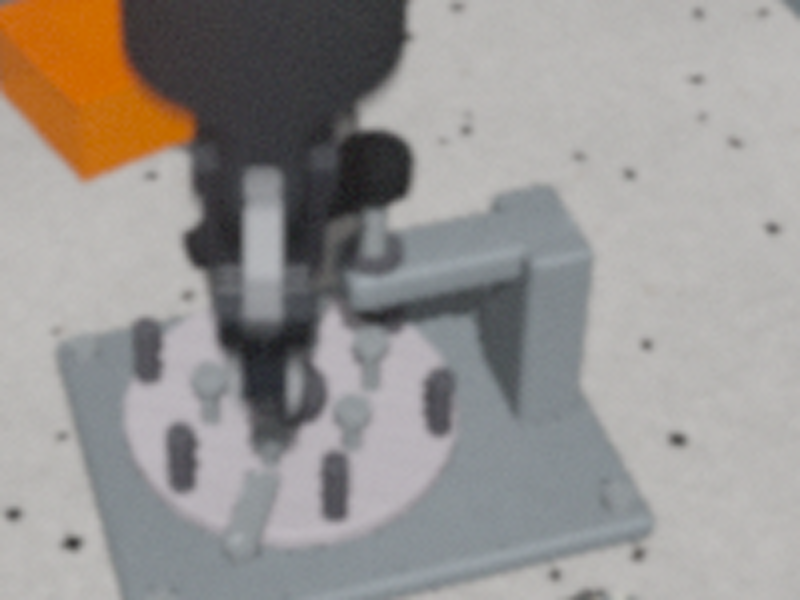

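View pics/t20.png

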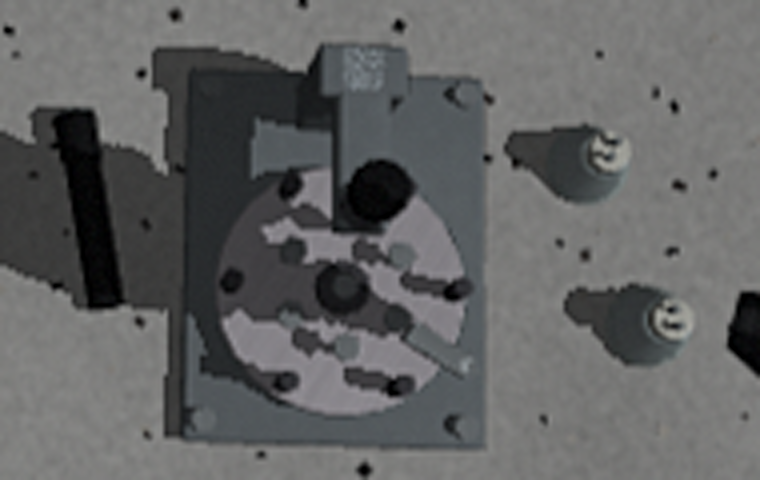

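```bash
python3 - <<'E'
from h import *
print(rel([(589,-65,223,1.24),(589,-65,180,1.24)]))
print(proj("side",(589,-65,165)),proj("top",(589,-65,165)))
E
```

```text
[([19.87, 4.22, -0.1], -0.002), ([19.87, 4.22, 4.2], -0.002)]
[297.95980208 237.29661557] [354.57020452 191.84478126]
```

Emit:
arm_command([
  {"translation": [4,0.85,0],"twist": 0,"gripper": 0},
  {"translation": [8,1.7,0],"twist": 0,"gripper": 0},
  {"translation": [12,2.55,0],"twist": 0,"gripper": 0},
  {"translation": [16,3.4,0],"twist": 0,"gripper": 0},
  {"translation": [19.8,4.2,0],"twist": 0,"gripper": 0},
])

```text
clock: 20.37
eef_pos: [589.2, -63.1, 222.4]
tcp_rot: [-3.125, -0.002, 1.238]
contact_force: [0.6, -1.1, 0.1]
opening: 0.001
```

Emit:
arm_command([
  {"translation": [0,0,1],"twist": 0,"gripper": 0},
  {"translation": [0,0,2],"twist": 0,"gripper": 0},
  {"translation": [0,0,3],"twist": 0,"gripper": 0},
  {"translation": [0,0,4],"twist": 0,"gripper": 0},
  {"translation": [0,0,4.5],"twist": 0,"gripper": 0},
])

```text
clock: 20.78
eef_pos: [586.8, -63.8, 175.6]
tcp_rot: [-3.123, -0.002, 1.236]
contact_force: [0.4, -0.7, -1.0]
opening: -0.0
```

```bash
python3 snap.py s21; python3 - <<'E'
from h import *
print(rel([(589.5,-65,172,1.24)]),sense()["contact_force"],posts(cv2.imread("pics/s21.png")))
E
```

```text
t20.78 phi 1.3 R 33.7 z 175.6 yawerr -107.5  F [ 0.4 -0.7 -1. ] Ftan(ccw) -0.7 Frad 0.4 op -0.00 q6 -1.35
[([-0.03, 0.31, 0.31], -0.004)] [-0.68246665 -0.05669903 -1.25450255] [(149.8, 65.3), (329.8, 65.1), (210.1, 65.3), (269.4, 65.6)]
```

View pics/s21.png

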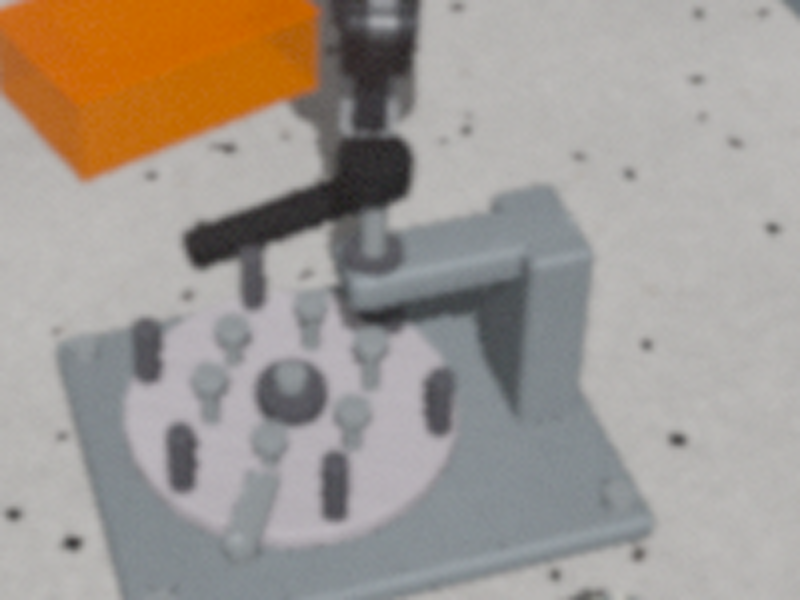

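Emit:
arm_command([
  {"translation": [0,0.2,0.1],"twist": 0,"gripper": 0},
  {"translation": [0,0.3,0.3],"twist": 0,"gripper": 0},
  {"translation": [0,0.3,0.5],"twist": 0,"gripper": 0},
  {"translation": [0,0.3,0.7],"twist": 0,"gripper": 0},
  {"translation": [0,0.3,0.9],"twist": 0,"gripper": 0},
])

```text
clock: 21.25
eef_pos: [589.5, -64.9, 166.2]
tcp_rot: [-3.122, -0.002, 1.236]
contact_force: [-0.2, 0.3, 1.7]
opening: -0.003
```

Emit:
arm_command([
  {"translation": [0,0,0.15],"twist": 0,"gripper": 0},
  {"translation": [0,0,0.3],"twist": 0,"gripper": 0},
  {"translation": [0,0,0.45],"twist": 0,"gripper": 0},
  {"translation": [0,0,0.6],"twist": 0,"gripper": 0},
  {"translation": [0,0,0.75],"twist": 0,"gripper": 0},
])

```text
clock: 21.67
eef_pos: [589.5, -64.8, 158.8]
tcp_rot: [-3.123, -0.002, 1.236]
contact_force: [-0.8, -1.3, 2.9]
opening: -0.001
```

Emit:
arm_command([
  {"translation": [0,0,0.08],"twist": 0,"gripper": 0},
  {"translation": [0,0,0.16],"twist": 0,"gripper": 0},
  {"translation": [0,0,0.24],"twist": 0,"gripper": 0},
  {"translation": [0,0,0.3],"twist": 0,"gripper": 0},
  {"translation": [0,0,0.36],"twist": 0,"gripper": 0},
])

```text
clock: 22.08
eef_pos: [589.6, -64.8, 155.1]
tcp_rot: [-3.123, -0.002, 1.236]
contact_force: [-0.6, -1.2, 3.9]
opening: -0.001
```

Emit:
arm_command([
  {"translation": [0,0,0.05],"twist": 0,"gripper": 0},
  {"translation": [0,0,0.1],"twist": 0,"gripper": 0},
  {"translation": [0,0,0.15],"twist": 0,"gripper": 0},
  {"translation": [0,0,0.2],"twist": 0,"gripper": 0},
  {"translation": [0,0,0.25],"twist": 0,"gripper": 0},
])

```text
clock: 22.5
eef_pos: [589.6, -64.8, 152.6]
tcp_rot: [-3.123, -0.002, 1.236]
contact_force: [-0.2, -1.4, 3.9]
opening: -0.001
```

Emit:
arm_command([
  {"translation": [0,0,0.05],"twist": 0,"gripper": 0},
  {"translation": [0,0,0.1],"twist": 0,"gripper": 0},
  {"translation": [0,0,0.15],"twist": 0,"gripper": 0},
  {"translation": [0,0,0.2],"twist": 0,"gripper": 0},
  {"translation": [0,0,0.25],"twist": 0,"gripper": 0},
])

```text
clock: 22.92
eef_pos: [589.6, -64.8, 150.3]
tcp_rot: [-3.123, -0.002, 1.236]
contact_force: [-2.3, 0.3, 6.6]
opening: 0.001
```

Emit:
arm_command([
  {"translation": [0,0,0.02],"twist": 0,"gripper": 0},
  {"translation": [0,0,0.04],"twist": 0,"gripper": 0},
  {"translation": [0,0,0.05],"twist": 0,"gripper": 0},
  {"translation": [0,0,0.05],"twist": 0,"gripper": 0},
  {"translation": [0,0,0.05],"twist": 0,"gripper": 0},
])

```text
clock: 23.33
eef_pos: [589.6, -64.8, 150.1]
tcp_rot: [-3.123, -0.002, 1.236]
contact_force: [-3.4, 0.9, 7.5]
opening: -0.003
```

Emit:
arm_command([
  {"translation": [0,0,0.03],"twist": 0,"gripper": 0},
  {"translation": [0,0,0.05],"twist": 0,"gripper": 0},
  {"translation": [0,0,0.07],"twist": 0,"gripper": 0},
  {"translation": [0,0,0.08],"twist": 0,"gripper": 0},
  {"translation": [0,0,0.08],"twist": 0,"gripper": 0},
])

```text
clock: 23.75
eef_pos: [589.6, -64.8, 149.8]
tcp_rot: [-3.123, -0.002, 1.236]
contact_force: [-3.0, -0.6, 8.4]
opening: 0.002
```

Emit:
arm_command([
  {"translation": [0,0,0.04],"twist": 0,"gripper": 0},
  {"translation": [0,0,0.08],"twist": 0,"gripper": 0},
  {"translation": [0,0,0.1],"twist": 0,"gripper": 0},
  {"translation": [0,0,0.12],"twist": 0,"gripper": 0},
  {"translation": [0,0,0.12],"twist": 0,"gripper": 0},
])

```text
clock: 24.17
eef_pos: [589.6, -64.8, 149.3]
tcp_rot: [-3.124, -0.002, 1.236]
contact_force: [-3.7, -0.3, 11.1]
opening: -0.003
```

```bash
python3 snap.py s22; python3 - <<'E'
from h import *
print(sense()["contact_force"]);print(posts(cv2.imread("pics/s22.png")))
E
```

```text
t24.17 phi 359.7 R 36.5 z 149.3 yawerr -106.0  F [-3.7 -0.3 11.1] Ftan(ccw) -0.5 Frad -3.6 op -0.00 q6 -1.35
[-4.35174263  0.14585126 10.54313636]
[(149.8, 65.3), (329.8, 65.2), (210.0, 65.2), (269.4, 65.6)]
```

11 N on the knob is about 7 N on the screw, within the target. Lifting straight off.

Emit:
arm_command([
  {"translation": [0,0,-0.1],"twist": 0,"gripper": 0},
  {"translation": [0,0,-0.4],"twist": 0,"gripper": 0},
  {"translation": [0,0,-1.5],"twist": 0,"gripper": 0},
  {"translation": [0,0,-4],"twist": 0,"gripper": 0},
  {"translation": [0,0,-7.5],"twist": 0,"gripper": 0},
])

```text
clock: 24.63
eef_pos: [589.0, -65.1, 223.0]
tcp_rot: [-3.118, -0.001, 1.236]
contact_force: [-0.3, 0.0, -0.3]
opening: 0.0
```

Emit:
arm_command([
  {"translation": [-2,0,-1],"twist": 0,"gripper": 0},
  {"translation": [-5,0,-1],"twist": 0,"gripper": 0},
  {"translation": [-8,0,-1],"twist": 0,"gripper": 0},
  {"translation": [-12,0,-1],"twist": 0,"gripper": 0},
  {"translation": [-14,0,-1],"twist": 0,"gripper": 0},
])

```text
clock: 25.05
eef_pos: [542.0, -200.2, 233.7]
tcp_rot: [-3.119, 0.0, 1.236]
contact_force: [0.8, -0.2, 0.1]
opening: -0.001
```

```bash
python3 snap.py s23; python3 - <<'E'
from h import *
print(sense()["contact_force"]);print(posts(cv2.imread("pics/s23.png")))
E
```

```text
t25.05 phi 268.3 R 137.8 z 233.7 yawerr -14.6  F [ 0.8 -0.2  0.1] Ftan(ccw) 0.8 Frad 0.2 op -0.00 q6 -1.59
[ 0.1327268  -2.17894464 -0.17558284]
[(149.9, 65.2), (329.6, 65.1), (210.1, 65.3), (269.4, 65.7)]
```

View pics/s23.png

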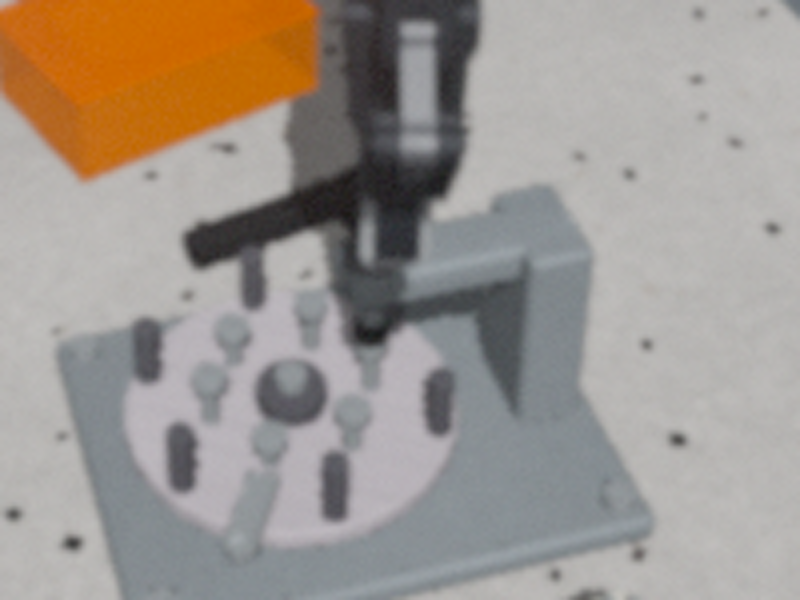

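```bash
python3 - <<'E'
from rig import job
print(job.sign_off())
E
```

```text
the job is handed in; nothing more can be done
None
```

The depth stop is set. The fourth screw on from the fin's stands clicked in under the rod, and the rod's foot bears lightly on it. The job was handed in at 25 s of the 64 s.

- **Turret:** I pushed one post round with the shut fingers, through the clicks at 120° and 180°, and stopped in the fourth at 240°. The last pictures put it at about 239.8°, the same before and after pressing the rod. The push on the post was gone before I backed off.
- **Forces on the turret:** The highest readings were 10–14 N while crossing the bumps. That is more than the expected 6 N but under the 20 N limit. Readings come only at the end of each move, so a brief higher peak would not have shown.
- **Snap:** Friction was high enough that the turret did not snap fully home on its own. I moved it the last few degrees gently and checked its angle in the pictures. At the 180° click it stayed wherever I left it, from about 4° before home to 1.5° past it.
- **Rod:** It slid down at about 4 N and the force began to rise with the knob about 17.5 mm below fully raised. I pressed to about 11 N on the knob, which is about 7 N on the screw, then lifted straight off.
- **Final check:** The last side picture shows the foot at the screw head with the fingers clear. The gripper partly hid the knob, so I did not measure the rod's height after letting go. I never touched the bulbs, torch or orange box.

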